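Make up two control-panel kits

TASK

Make up two kits from the parts standing on the bench: the contactor, the red stop button and the green lamp go into the yellow tray, the timer and the relay into the blue tray. Give each part a compartment of its own and leave it standing upright on the compartment's floor; leave the amber lamp, the screwdriver and the power supply where they are.

Things in the scene. Friction and masses are not known exactly. Their poses are not given: they have to be found in the camera images.
- yellow_tray: Yellow kit tray, fixed to the bench, 83 mm (its x) by 214 mm (its y), open above, with three equal compartments in a row along its y, centred at y = -70, 0 and +70 mm (x = 0). Each compartment is 75 mm (x) by 66 mm (y) inside; floor 4 mm thick, walls 4 mm thick, all wall tops 12 mm above the bench. Origin: centre of its underside, z up.
- blue_tray: Blue kit tray, fixed to the bench, 83 mm (its x) by 214 mm (its y), open above, with three equal compartments in a row along its y, centred at y = -70, 0 and +70 mm (x = 0). Each compartment is 75 mm (x) by 66 mm (y) inside; floor 4 mm thick, walls 4 mm thick, all wall tops 12 mm above the bench. Origin: centre of its underside, z up.
- contactor: White contactor block with a black row of brass-screwed terminals along two of its sides (the -x and +x ones): 57 mm (its x) x 45 mm (its y) x 58 mm high. The two 57 mm-apart faces are flat from the bottom up to 50 mm. About 180 g. Origin: centre of its underside, z up. Loose, standing upright on the bench at the start.
- stop_button: Stop button: red mushroom head of 38 mm diameter over a thin yellow collar. It stands on a grey block 42 (along its x) x 40 (along its y) x 40 mm high; the head sits above it, centred, total height 71 mm. About 90 g. Origin: centre of its underside, z up. Loose, standing upright on the bench at the start.
- green_lamp: Pilot lamp with a green lens in a 30 mm steel bezel. It stands on a grey block 42 (along its x) x 40 (along its y) x 40 mm high; the lens sits above it, centred, total height 68 mm. About 70 g. Origin: centre of its underside, z up. Loose, standing upright on the bench at the start.
- amber_lamp: Pilot lamp like the green one but with an amber (orange) lens; same sizes. It belongs to no kit. Origin: centre of its underside, z up. Loose, standing upright on the bench at the start.
- timer: Black timer block with a round white dial on its top: 48 x 48 mm, 66 mm high (70 mm over the dial's knob). About 120 g. Origin: centre of its underside, z up. Loose, standing upright on the bench at the start.
- relay: Small relay in a see-through case with a copper coil inside and a black base (from afar a pale little box with a copper tint): 36 mm (its x) x 28 mm (its y) x 50 mm high. About 60 g. Origin: centre of its underside, z up. Loose, standing upright on the bench at the start.
- screwdriver: Screwdriver with red handle, 190 mm long, lying loose on the bench between the trays, along its x; origin at about its middle, at bench height. Not part of the job.
- power_supply: Cream-coloured power supply box with dark slots on top, 110 (its x) x 60 (its y) x 85 mm high, standing loose on the bench. Not part of the job. Origin: centre of its underside.

How it is judged (in metres and radians):
At the end, for the whole second after the job is handed in: Every part stands in its kit's tray, one to a compartment: origin within 24 mm of a compartment's centre along both tray axes and 5 mm of its floor height, tilt under 0.12 rad, released, at rest. Amber lamp, screwdriver and power supply within 30 mm of their starts (x of contactor in the frame of yellow_tray between -0.024 and 0.024 m and z of contactor in the frame of yellow_tray between -0.001 and 0.009 m and (y of contactor in the frame of yellow_tray between -0.094 and -0.046 m or y of contactor in the frame of yellow_tray between -0.024 and 0.024 m or y of contactor in the frame of yellow_tray between 0.046 and 0.094 m) and angle between each of contactor, stop_button, green_lamp, timer, relay's own z axis and vertical below 0.12 rad and linear speed of each of contactor, stop_button, green_lamp, timer, relay below 0.02 m/s and x of stop_button in the frame of yellow_tray between -0.024 and 0.024 m and z of stop_button in the frame of yellow_tray between -0.001 and 0.009 m and (y of stop_button in the frame of yellow_tray between -0.094 and -0.046 m or y of stop_button in the frame of yellow_tray between -0.024 and 0.024 m or y of stop_button in the frame of yellow_tray between 0.046 and 0.094 m) and x of green_lamp in the frame of yellow_tray between -0.024 and 0.024 m and z of green_lamp in the frame of yellow_tray between -0.001 and 0.009 m and (y of green_lamp in the frame of yellow_tray between -0.094 and -0.046 m or y of green_lamp in the frame of yellow_tray between -0.024 and 0.024 m or y of green_lamp in the frame of yellow_tray between 0.046 and 0.094 m) and x of timer in the frame of blue_tray between -0.024 and 0.024 m and z of timer in the frame of blue_tray between -0.001 and 0.009 m and (y of timer in the frame of blue_tray between -0.094 and -0.046 m or y of timer in the frame of blue_tray between -0.024 and 0.024 m or y of timer in the frame of blue_tray between 0.046 and 0.094 m) and x of relay in the frame of blue_tray between -0.024 and 0.024 m and z of relay in the frame of blue_tray between -0.001 and 0.009 m and (y of relay in the frame of blue_tray between -0.094 and -0.046 m or y of relay in the frame of blue_tray between -0.024 and 0.024 m or y of relay in the frame of blue_tray between 0.046 and 0.094 m) and distance of each of amber_lamp, screwdriver, power_supply from where it was at the start of the episode below 0.03 m); the robot touches nothing.
It fails at once if the amber lamp is moved by more than 30 mm (distance of amber_lamp from where it was at the start of the episode above 0.03 m).
It fails at once if the screwdriver is moved by more than 30 mm (distance of screwdriver from where it was at the start of the episode above 0.03 m).
It fails at once if the power supply is moved by more than 30 mm (distance of power_supply from where it was at the start of the episode above 0.03 m).
It also fails if it takes over 131 s, if anything falls off the work surface, if the arm or the gripper's body presses on something with over 40 N, if the wrist force passes 120 N, or if a joint passes its speed limit or range.

ROBOT

A 7-joint arm with a two-finger parallel gripper is mounted at the origin on the work surface. World frame = base frame: x ahead of the robot, y to its left, z up, the work surface at z = 0. Lengths are in mm, angles in degrees, forces in N, time in s.
With the tool pointing down it reaches from about 425 to 875 mm from the base axis. Payload 8.4 kg.
Tool frame: the origin (TCP) lies midway between the tips of the shut fingers; the grasp point (between the pads) lies behind it (ctrl.grasp_offset is the x of the grasp point in the tool frame, in mm); x points along the fingers, z is the direction in which the jaws open and shut, and the axes are right-handed (so a half turn about x gives the same grasp; the last joint's range is limited). The gripper opens to 87 mm and grips with 3 to 60 N. Pads are 19 mm wide; open, the fingers measure 117 mm over their backs; the gripper's body (75 mm by 190 mm) begins 51 mm behind the grasp point.
Start: joints at [-82.747, 19.091, 2.286, 83.961, -0.768, 76.965, -3.352], TCP at [145.529, 633.47, 222.546] pointing down, gripper open.
Joint ranges: [-147.57, 147.57], [-21.85, 119.76], [-74.77, 79.35], [14.55, 137.4], [-85.83, 265.84], [4.83, 119.75], [-152.11, 152.11]. Speed limits (degrees/s): [127.2, 127.2, 159.86, 159.86, 180, 180, 180].

INTERFACE

Orientations are given as a 3x3 rotation matrix whose columns are the frame's x, y, z axes.
In Python, from cell import ctrl gives the robot as it stands. The module is installed in compiled form; this text tells all that it offers.
- The arm moves only by the tool play_rows, never from a script. Its arguments are lists of equal length, an entry for each row: "hand": the closure, from -1 (fully open) to 1 (shut); "slide": the shift along the tool's x, y, z normalised to -1 to 1, where 1 is 0.1 m, a list of three; "yaw": the turn about the tool's x normalised to -1 to 1, where 1 is pi rad. In form: {"hand": [hand, ...], "slide": [[x, y, z], ...], "yaw": [yaw, ...]}. A call has 1 to 10 rows; each row is the pose to reach, as a shift and turn from the pose commanded when the call began, along the tool's axes at that moment, turning the shorter way round; what a row does not reach only later rows make up. A row lasts 1/10 s, in which the tool goes at most 50 mm and 8.59 degrees, less where a joint would pass 70% of its speed; a pose out of reach is approached as far as the arm can. A call with a number of a shift or a turn outside -1 to 1 is refused whole. A call with a gripper value outside its range is refused whole. The fingers move at their own pace and stop on an object; "newtons" is the grip in N (left out, the last holds). Time passes only in rows, so rows that repeat a pose let the fingers close. It gives the time, the measured TCP pose, the force and the opening at its end, in the units of the state.
- ctrl.observe(): the state, without advancing time (a new reading comes with each control period).
- ctrl.capture(name): name is "scene" or "top" or "wrist"; returns a dict with "pixels" (480x640x3 uint8, blue, green, red), "intrinsics" (3x3 intrinsics, pixels), "world_from_camera" (4x4, takes a point from camera to world coordinates). Camera axes: x right, y up, looking along -z (the intrinsics and any distortion apply to the point x, -y, -z); pixel columns grow to the right and rows downward; lengths in mm; the calibration is good to about 2 mm. A picture is of the moment at which its call begins. There is no depth.
- ctrl.sign_off(): hands the job in, once; it reports no verdict.
The state is a dict: "time_s": time; "qpos": joint angles; "qd": joint speeds; "joint_efforts": joint torques, N m; "eef_pos": TCP position; "ee_rot": TCP orientation; "ft_force": force on the tool from outside, world axes, zero at the start; "ft_torque": the same for the moment, N m; "gripper_width": finger opening in mm.
Only numpy, scipy, OpenCV 4.12 (cv2) and the standard library are available. Lean on these libraries where they do the work, as an engineer would, in place of code of your own. Each camera call takes 0.05 s, during which the arm holds its last target.

## Working session

There is one attempt and no reset: what is moved stays moved. The work goes in short steps, Python scripts to look and compute and a tool call to move; the robot and the scene stay as the last step left them, time stands still between calls to the robot, and variables do not carry over. Pictures are saved under pics/ and viewed, and the job is handed in when it is done.

Besides the shell and the picture viewer there is one more tool, called after "Request:" as name(argument=value, ...), one argument or row to a line, values as JSON. play_rows: Moves the arm, as the interface text tells. Scaled input: -1 to 1 covers 0.1 m each way for a shift and pi rad each way for a turn. Its arguments: {"type":"object","properties":{"hand":{"type":"array"},"slide":{"type":"array"},"yaw":{"type":"array"},"newtons":{"type":"number"}},"required":["hand","slide","yaw"]}

```bash
mkdir -p pics
cat > h.py <<'E'
import numpy as np, cv2
from cell import ctrl
def snap(n,f):
    c=ctrl.capture(n); cv2.imwrite(f'pics/{f}.png',c['pixels'])
    np.savez(f'pics/{f}.npz',px=c['pixels'],K=np.array(c['intrinsics']),T=np.array(c['world_from_camera'])); return c
def load(f):
    return np.load(f'pics/{f}.npz')
def pt(f,u,v,z):
    d=load(f) ; K=d['K'];T=d['T']
    p=np.linalg.inv(K)@[u,v,1]; r=T[:3,:3]@[p[0],-p[1],-p[2]]; o=T[:3,3]
    return o+r*(z-o[2])/r[2]
def proj(f,P):
    d=load(f);T=d['T'];q=T[:3,:3].T@(np.array(P)-T[:3,3]); q=d['K']@[q[0],-q[1],-q[2]]; return q[:2]/q[2]
E
python3 - <<'E'
from h import *
for n in('scene','top','wrist'):
    c=snap(n,n+'0'); print(n,{k:(v if not hasattr(v,'shape') or v.size<20 else v.shape) for k,v in c.items()})
print(ctrl.observe(),ctrl.grasp_offset)
E
```

```text
scene {'pixels': (480, 640, 3), 'intrinsics': array([[529.78523832,   0.        , 317.37537291],
       [  0.        , 529.78523832, 249.62100274],
       [  0.        ,   0.        ,   1.        ]]), 'world_from_camera': array([[-5.41471115e-01, -4.63681498e-01,  7.01290596e-01,
         1.25214896e+03],
       [ 8.40683630e-01, -3.06314229e-01,  4.46567606e-01,
         4.93706930e+02],
       [ 7.75015165e-03,  8.31366984e-01,  5.55669752e-01,
         6.21613740e+02],
       [ 0.00000000e+00,  0.00000000e+00,  0.00000000e+00,
         1.00000000e+00]])}
top {'pixels': (480, 640, 3), 'intrinsics': array([[470.37997759,   0.        , 318.17687974],
       [  0.        , 470.37997759, 231.89865205],
       [  0.        ,   0.        ,   1.        ]]), 'world_from_camera': array([[ 6.48160617e-04,  9.88898243e-01, -1.48592886e-01,
         3.76247241e+02],
       [-9.99814765e-01,  3.49914906e-03,  1.89259518e-02,
         3.57819694e+01],
       [ 1.92357891e-02,  1.48553094e-01,  9.88717332e-01,
         1.08437929e+03],
       [ 0.00000000e+00,  0.00000000e+00,  0.00000000e+00,
  
[... 723 characters left out ...]
42]), 'qd': array([-0.04672128, -0.03854357, -0.0473647 , -0.21839921, -0.03933546,
        0.00153608,  0.02176106]), 'joint_efforts': array([ 3.30441821e-03, -6.56841731e+01,  1.33771721e+00, -4.04105079e+01,
       -5.95487840e-02,  4.17857186e-02,  7.97800226e-05]), 'eef_pos': array([145.4355024 , 633.15913208, 221.90036545]), 'ee_rot': array([[-2.22010924e-04, -9.74619213e-01,  2.23869026e-01],
       [-1.18500882e-03,  2.23869130e-01,  9.74618494e-01],
       [-9.99999273e-01, -4.89108185e-05, -1.20463376e-03]]), 'ft_force': array([ 0.22839539, -0.48538527, -0.28614712]), 'ft_torque': array([-0.01248595,  0.01086674,  0.00544346]), 'gripper_width': 86.9429289154458} -18.700000000000003
```

View pics/scene0.png

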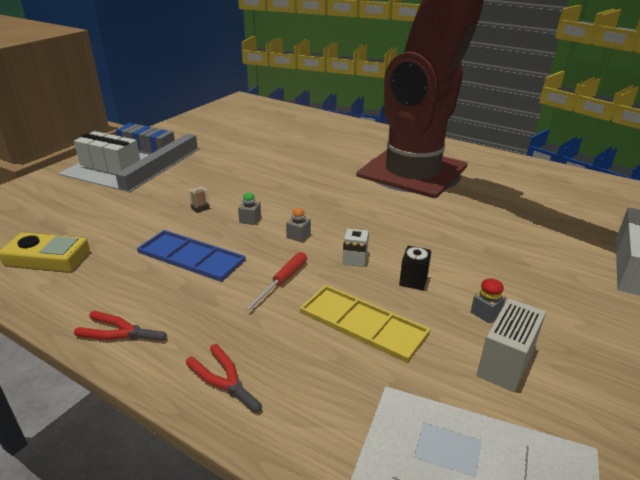

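View pics/top0.png

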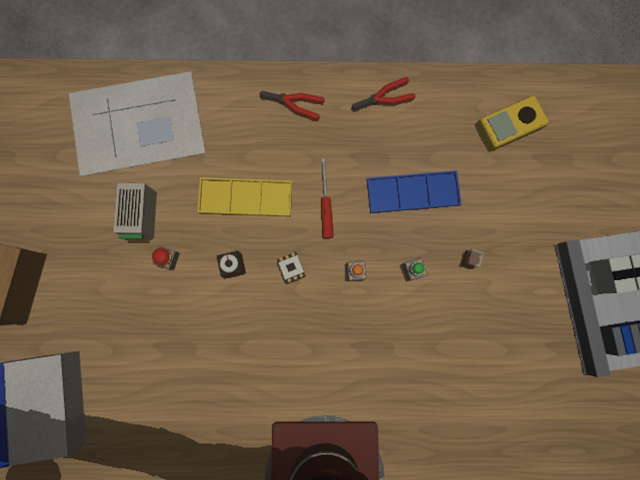

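View pics/wrist0.png

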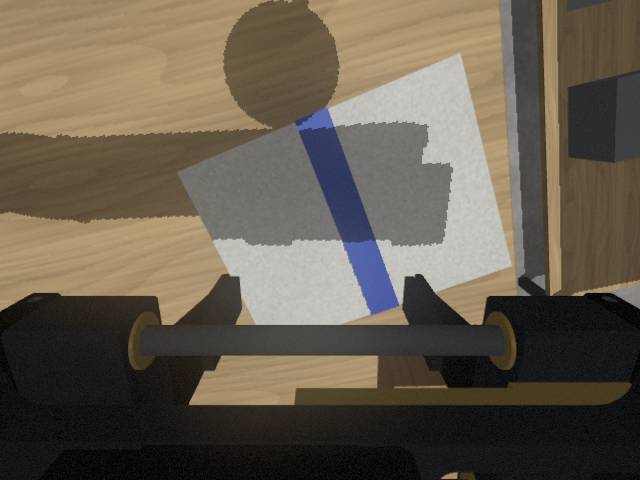

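The scene view shows all parts in a row, with the yellow tray around (365,320) and the blue tray around (190,255). In the top view, the yellow tray is at about (245,197) and the blue at (414,192). Left to right, the parts are the button (163,258), timer (230,265), contactor (291,267), amber lamp (357,270), green lamp (415,268) and relay (474,259). The wrist camera sees only a paper sheet.

Run:
```python
from h import *
d=load('top0'); im=d['px']
hsv=cv2.cvtColor(im,cv2.COLOR_BGR2HSV)
def comp(m,box):
    mm=np.zeros_like(m);u0,u1,v0,v1=box;mm[v0:v1,u0:u1]=m[v0:v1,u0:u1]
    return mm
for n,lo,hi,box in(('yel',(20,150,80),(32,255,255),(185,300,165,225)),('blu',(105,120,60),(125,255,255),(360,470,165,220))):
    m=comp(cv2.inRange(hsv,lo,hi),box); m=cv2.morphologyEx(m,cv2.MORPH_CLOSE,np.ones((5,5)))
    c=max(cv2.findContours(m,0,1)[0],key=cv2.contourArea); b=cv2.boxPoints(cv2.minAreaRect(c))
    P=np.array([pt('top0',u,v,12) for u,v in b]); print(n,np.round(P,1).tolist(),'c',P.mean(0).round(1), [round(np.linalg.norm(P[i]-P[i-1])) for i in range(4)])
for n,lo,hi,box,z in(('red',(0,150,80),(8,255,255),(145,185,240,275),68),('red',(172,150,80),(180,255,255),(145,185,240,275),68),('green',(45,120,60),(80,255,255),(400,430,255,280),60),('amber',(8,170,120),(18,255,255),(345,368,258,280),60)):
    m=comp(cv2.inRange(hsv,lo,hi),box);cs=cv2.findContours(m,0,1)[0]
    if cs:
        c=max(cs,key=cv2.contourArea);(u,v),r=cv2.minEnclosingCircle(c);print(n,u,v,r,pt('top0',u,v,z).round(1))
for n,u,v,z in(('timer',229.5,264,66),('contactor',291,267,58),('relay',475,259,50),('psu',131,209,85)):print(n,pt('top0',u,v,z).round(1))
cr=im[235:295,140:500]; cr=cv2.resize(cr,None,fx=4,fy=4,interpolation=3)
cv2.imwrite('pics/c1.png',np.vstack([cr[:,:760],cr[:,680:]]))
```

```text
yel [[581.2, 293.7, 12.0], [665.9, 294.0, 12.0], [659.2, 78.3, 12.0], [574.4, 80.5, 12.0]] c [620.2 186.7  12. ] [213, 85, 216, 85]
blu [[666.2, -98.6, 12.0], [686.4, -314.5, 12.0], [603.1, -317.8, 12.0], [583.7, -104.3, 12.0]] c [ 634.9 -208.8   12. ] [83, 217, 83, 214]
red 160.25 256.25 8.55141544342041 [474.7 356.6  68. ]
green 417.79998779296875 268.0 5.200112342834473 [ 451.2 -201.7   60. ]
amber 357.5 269.5 5.147915363311768 [447.6 -69.6  60. ]
timer [458.5 207.8  66. ]
contactor [452.9  75.3  58. ]
relay [ 472.1 -332.2   50. ]
psu [574.8 418.8  85. ]
```

View pics/c1.png

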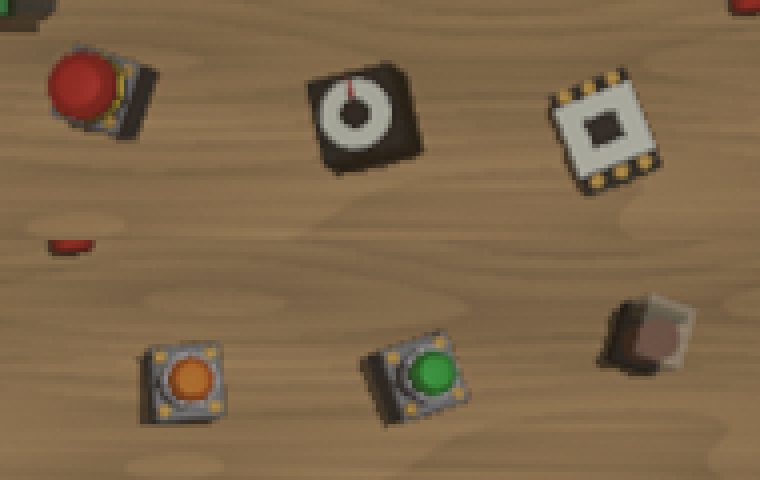

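```bash
cat >> h.py <<'E'
def jaw(): 
    R=ctrl.observe()['ee_rot']; return np.degrees(np.arctan2(R[1,2],R[0,2]))
def plan(x,y,z,ja,n=None,lastturn=False):
    s=ctrl.observe(); p=np.array(s['eef_pos']);a=jaw()
    da=(ja-a+90)%180-90
    d=np.array([x,y,z])-p
    print('now',p.round(1),round(a,1),'turn',round(da,1),'w',s['gripper_width'].round(1),'t',round(s['time_s'],2),'q7',s['qpos'][6].round(1),'F',s['ft_force'].round(1))
    N=n or 1
    while True:
        out=[];ok=True
        for i in range(N):
            aa=np.radians(a+da*i/N); zz=np.array([np.cos(aa),np.sin(aa),0]);xx=np.array([0,0,-1.]);yy=np.cross(zz,xx)
            v=np.array([xx,yy,zz])@(d/N)/100
            ok&=bool((abs(v)<=1).all()); out.append((v.round(3).tolist(),round(-da/N/180,4)))
        if ok or n:break
        N+=1
    for o in out:print(o)
    print('rows per call',int(np.ceil(max(np.linalg.norm(d)/N/50,abs(da)/N/8.59))))
E
python3 - <<'E'
from h import *
plan(465,350,160,77)
E
```

```text
Traceback (most recent call last):
  File "h.py", line 20, in plan
    print('now',p.round(1),round(a,1),'turn',round(da,1),'w',s['gripper_width'].round(1),'t',round(s['time_s'],2),'q7',s['qpos'][6].round(1),'F',s['ft_force'].round(1))
                                                             ^^^^^^^^^^^^^^^^^^^^^^^^
AttributeError: 'float' object has no attribute 'round'
```

```bash
sed -i "s/s\['gripper_width'\].round(1)/round(s['gripper_width'],1)/" h.py
python3 - <<'E'
from h import *
plan(465,350,160,77)
E
```

```text
now [145.4 633.2 221.9] 77.1 turn -0.1 w 86.9 t 0.15 q7 -3.4 F [ 0.2 -0.5 -0.3]
([0.155, -0.937, -0.511], np.float64(0.0001))
([0.155, -0.937, -0.511], np.float64(0.0001))
([0.155, -0.937, -0.511], np.float64(0.0001))
([0.155, -0.938, -0.51], np.float64(0.0001))
rows per call 3
```

Request:
play_rows(
  hand=[-1,-1,-1],
  slide=[
    [0,-0.47,-0.255],
    [0,-0.94,-0.51],
    [0,-0.94,-0.51],
  ],
  yaw=[0,0,0],
)

```text
time_s: 0.45
eef_pos: [232.3, 558.4, 222.7]
ee_rot: [[0.003, -0.973, 0.232], [-0.002, 0.232, 0.973], [-1.0, -0.003, -0.001]]
ft_force: [0.5, -0.4, -0.0]
gripper_width: 87.0
```

Request:
play_rows(
  hand=[-1,-1,-1],
  slide=[
    [0,-0.47,-0.255],
    [0,-0.94,-0.51],
    [0,-0.94,-0.51],
  ],
  yaw=[0,0,0],
)

```text
time_s: 0.75
eef_pos: [312.0, 487.0, 222.8]
ee_rot: [[0.002, -0.973, 0.233], [-0.002, 0.233, 0.973], [-1.0, -0.003, -0.001]]
ft_force: [0.8, 0.2, 1.2]
gripper_width: 87.0
```

Request:
play_rows(
  hand=[-1,-1,-1],
  slide=[
    [0,-0.47,-0.255],
    [0,-0.94,-0.51],
    [0,-0.94,-0.51],
  ],
  yaw=[0,0,0],
)

```text
time_s: 1.05
eef_pos: [391.6, 415.8, 222.8]
ee_rot: [[0.002, -0.973, 0.233], [-0.002, 0.233, 0.973], [-1.0, -0.003, -0.001]]
ft_force: [0.2, 0.1, 0.7]
gripper_width: 86.8
```

Request:
play_rows(
  hand=[-1,-1,-1,-1,-1],
  slide=[
    [0.3,-0.47,-0.255],
    [0.6,-0.94,-0.51],
    [0.6,-0.94,-0.51],
    [0.6,-0.94,-0.51],
    [0.6,-0.94,-0.51],
  ],
  yaw=[0,0,0,0,0],
)

```text
time_s: 1.55
eef_pos: [466.0, 350.7, 162.4]
ee_rot: [[-0.001, -0.974, 0.225], [-0.0, 0.225, 0.974], [-1.0, 0.001, -0.0]]
ft_force: [0.0, 0.2, -0.8]
gripper_width: 86.9
```

Run:
```python
from h import *
snap('wrist','w1'); plan(465,350,160,77)
```

```text
now [465.6 351.6 162.8] 77.1 turn -0.1 w 87.1 t 1.6 q7 39.1 F [-1.  -0.2 -0.5]
([0.028, 0.003, -0.017], np.float64(0.0006))
rows per call 1
```

View pics/w1.png

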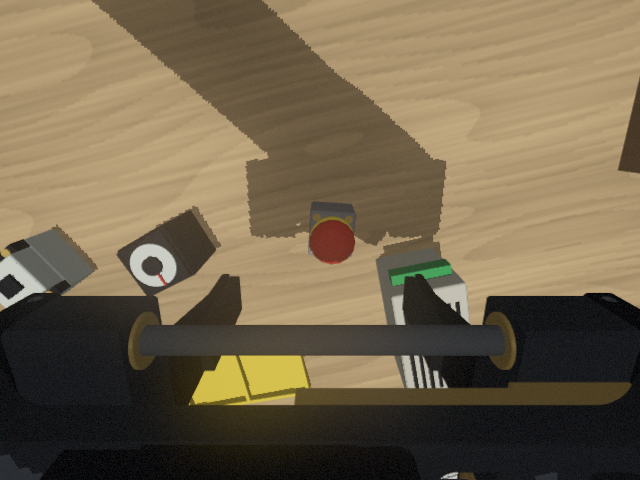

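The button is at (333,242), its block nearly aligned with the jaw direction. The PSU is at (425,310), the timer at (155,265).

```bash
cat >> h.py <<'E'
def crop(f,u0,u1,v0,v1,k,o):
    cv2.imwrite(f'pics/{o}.png',cv2.resize(load(f)['px'][v0:v1,u0:u1],None,fx=k,fy=k,interpolation=2))
E
python3 - <<'E'
from h import *
crop('w1',280,480,180,300,4,'w1c')
E
```

```text
(no output)
```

View pics/w1c.png

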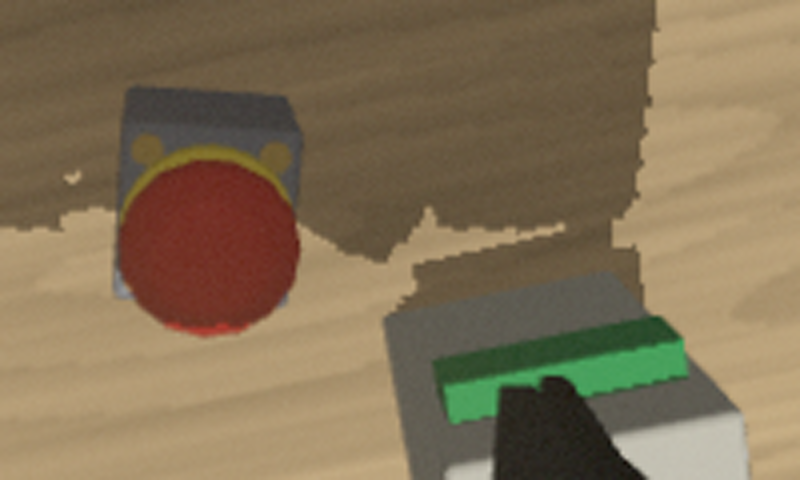

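Run:
```python
from h import *
for n,u,v,z in(('tl',310.5,211.3,40),('tr',355.5,213.2,40),('bl',311.8,202,0),('br',352.5,204.5,0),('head',332.3,241.8,62),('psuTR',466,283,85),('psuTL',391.8,296,85),('psub',376,260,0),('psub',431,248,0)):
    print(n,pt('w1',u,v,z).round(1))
```

```text
tl [448.4 343.9  40. ]
tr [458.9 381.7  40. ]
bl [448.6 343.8   0. ]
br [460.1 382.4   0. ]
head [472.6 357.3  62. ]
psuTR [521.8 453.2  85. ]
psuTL [519.9 394.6  85. ]
psub [523.2 394.5   0. ]
psub [522.9 451.8   0. ]
```

```bash
python3 - <<'E'
s=open('h.py').read()
s=s.replace("    da=(ja-a+90)%180-90\n","    az=np.degrees(np.arctan2(y,x)); ja=az+(ja-az+90)%180-90; da=(ja-a+180)%360-180\n")
open('h.py','w').write(s)
E
python3 - <<'E'
from h import *
plan(474,357.3,120,-16,1)
E
```

```text
now [465.6 351.6 162.8] 77.1 turn -93.1 w 87.1 t 1.6 q7 39.1 F [-1.  -0.2 -0.5]
([0.428, -0.069, 0.074], np.float64(0.5173))
rows per call 11
```

Request:
play_rows(
  hand=[-1,-1,-1,-1,-1,-1,-1,-1,-1,-1],
  slide=[
    [0,-0.07,0.075],
    [0,-0.07,0.075],
    [0,-0.07,0.075],
    [0,-0.07,0.075],
    [0,-0.07,0.075],
    [0.43,-0.07,0.075],
    [0.43,-0.07,0.075],
    [0.43,-0.07,0.075],
    [0.43,-0.07,0.075],
    [0.43,-0.07,0.075],
  ],
  yaw=[0.5173,0.5173,0.5173,0.5173,0.5173,0.5173,0.5173,0.5173,0.5173,0.5173],
)

```text
time_s: 2.6
eef_pos: [473.8, 358.3, 120.2]
ee_rot: [[0.0, 0.158, 0.987], [0.001, 0.987, -0.158], [-1.0, 0.001, -0.0]]
ft_force: [-0.5, 0.8, -0.1]
gripper_width: 87.2
```

Run:
```python
from h import *
plan(474,357.3,15,-16,2)
```

```text
now [473.8 358.3 120.2] -9.1 turn -6.9 w 87.2 t 2.6 q7 -42.7 F [-0.5  0.8 -0.1]
([0.526, -0.005, 0.002], np.float64(0.0192))
([0.526, -0.004, 0.002], np.float64(0.0192))
rows per call 2
```

Request:
play_rows(
  hand=[-1,-1,-1,-1,-1],
  slide=[
    [0,-0.01,0],
    [0.3,-0.01,0],
    [0.6,-0.01,0],
    [0.6,-0.01,0],
    [0.6,-0.01,0],
  ],
  yaw=[0.038,0.038,0.038,0.038,0.038],
)

```text
time_s: 3.1
eef_pos: [474.1, 356.3, 60.3]
ee_rot: [[-0.0, 0.269, 0.963], [0.0, 0.963, -0.269], [-1.0, 0.0, -0.0]]
ft_force: [0.8, 0.4, 0.9]
gripper_width: 86.9
```

Run:
```python
from h import *
plan(474,357.3,15,-16,1)
```

```text
now [474.1 356.3  60.3] -15.6 turn -0.4 w 86.9 t 3.1 q7 -47.0 F [0.8 0.4 0.9]
([0.453, 0.009, -0.003], np.float64(0.002))
rows per call 1
```

Request:
play_rows(
  newtons=25,
  hand=[-1,-1,-1,-1,1,1,1,1,1,1],
  slide=[
    [0.225,0.01,0],
    [0.45,0.01,0],
    [0.45,0.01,0],
    [0.45,0.01,0],
    [0.45,0.01,0],
    [0.45,0.01,0],
    [0.45,0.01,0],
    [0.45,0.01,0],
    [0.45,0.01,0],
    [0.45,0.01,0],
  ],
  yaw=[0,0,0,0,0,0,0,0,0,0],
)

```text
time_s: 4.1
eef_pos: [474.9, 356.1, 14.6]
ee_rot: [[-0.0, 0.271, 0.963], [-0.0, 0.963, -0.271], [-1.0, -0.0, -0.0]]
ft_force: [0.1, 0.3, -0.6]
gripper_width: 47.1
```

Run:
```python
from h import *
plan(474,357.3,15,-16,1)
```

```text
now [474.9 356.1  14.6] -15.7 turn -0.3 w 47.1 t 4.1 q7 -45.4 F [ 0.1  0.3 -0.6]
([-0.004, 0.009, -0.012], np.float64(0.0015))
rows per call 1
```

Request:
play_rows(
  hand=[1,1,1,1,1,1,1,1],
  slide=[
    [0,0,0],
    [0,0,0],
    [0,0,0],
    [-0.2,0,0],
    [-0.5,0,0],
    [-0.8,0,0],
    [-0.8,0,0],
    [-0.8,0,0],
  ],
  yaw=[0,0,0,0,0,0,0,0],
)

```text
time_s: 4.9
eef_pos: [475.1, 356.4, 95.0]
ee_rot: [[0.001, 0.271, 0.963], [0.001, 0.963, -0.271], [-1.0, 0.001, 0.0]]
ft_force: [-0.3, -0.1, -1.8]
gripper_width: 41.8
```

```bash
cat >> h.py <<'E'
import math
def tray(n,k):  # refined below
    c,yaw=TR[n]; r=np.radians(yaw); return c[0]-k*np.sin(r),c[1]+k*np.cos(r),yaw
TR={'y':((620.2,186.7),-1.8),'b':((634.9,-208.8),5.3)}
E
python3 - <<'E'
from h import *
x,y,a=tray('y',70); print(x,y,a)
plan(x,y,95,a)
E
```

```text
622.3987531354691 256.6654592256012 -1.8
now [475.1 356.4  95. ] -15.7 turn 13.9 w 41.8 t 4.9 q7 -48.0 F [-0.3 -0.1 -1.8]
([-0.0, -0.281, 0.844], np.float64(-0.0387))
([-0.0, -0.381, 0.804], np.float64(-0.0387))
rows per call 2
```

Request:
play_rows(
  hand=[1,1,1],
  slide=[
    [0,-0.14,0.42],
    [0,-0.28,0.845],
    [0,-0.28,0.845],
  ],
  yaw=[-0.0387,-0.0387,-0.0387],
)

```text
time_s: 5.2
eef_pos: [553.1, 299.8, 93.5]
ee_rot: [[0.002, 0.16, 0.987], [-0.004, 0.987, -0.16], [-1.0, -0.004, 0.002]]
ft_force: [-0.3, -1.3, -0.7]
gripper_width: 42.0
```

Request:
play_rows(
  hand=[1,1,1,1,1],
  slide=[
    [0,-0.19,0.4],
    [0,-0.38,0.8],
    [0,-0.38,0.8],
    [0,-0.38,0.8],
    [0,-0.38,0.8],
  ],
  yaw=[-0.0387,-0.0387,-0.0387,-0.0387,-0.0387],
)

```text
time_s: 5.7
eef_pos: [620.7, 257.2, 93.2]
ee_rot: [[-0.002, 0.031, 1.0], [-0.0, 1.0, -0.031], [-1.0, -0.001, -0.002]]
ft_force: [-0.2, 0.4, -1.2]
gripper_width: 41.5
```

Run:
```python
from h import *
x,y,a=tray('y',70); print(x,y,a)
plan(x,y,20,a,1); snap('wrist','w2');snap('scene','s2');crop('s2',260,560,220,400,2.5,'s2c')
```

```text
622.3987531354691 256.6654592256012 -1.8
now [620.7 257.2  93.2] -1.8 turn -0.0 w 41.5 t 5.7 q7 -17.3 F [-0.2  0.4 -1.2]
([0.732, -0.005, 0.017], np.float64(0.0002))
rows per call 2
```

View pics/w2.png

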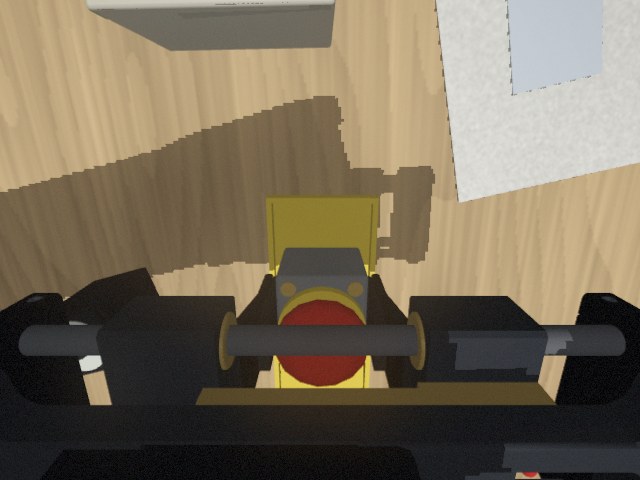

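View pics/s2c.png

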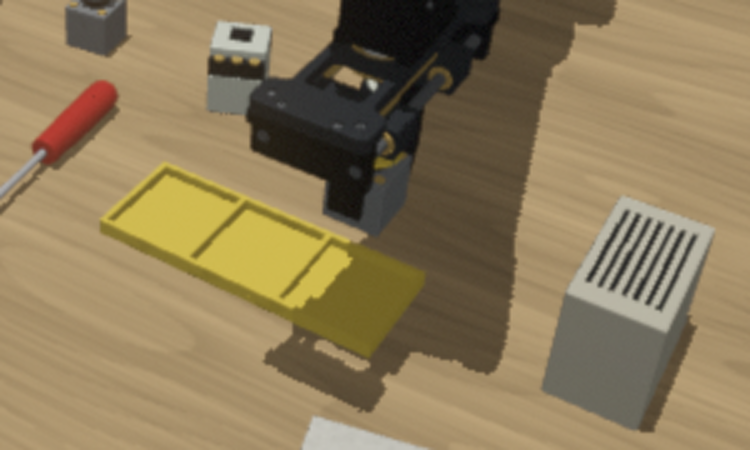

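The wrist view shows the tray's +y end edge from (266,197) to (380,196), with the button held upright in front of it.

Run:
```python
from h import *
for u,v in((266,197),(380,196)): print(pt('w2',u,v,12).round(1))
print(tray('y',107))
```

```text
[580.  293.6  12. ]
[663.7 291.7  12. ]
(np.float64(623.5609512213598), np.float64(293.64720195913327), -1.8)
```

Request:
play_rows(
  hand=[1,1,1,1,1,1],
  slide=[
    [0.3,-0.01,0.01],
    [0.6,-0.01,0.01],
    [0.7,-0.01,0.01],
    [0.74,-0.01,0.01],
    [0.74,-0.01,0.01],
    [0.74,-0.01,0.01],
  ],
  yaw=[0,0,0,0,0,0],
)

```text
time_s: 6.4
eef_pos: [623.7, 256.1, 22.1]
ee_rot: [[0.002, 0.031, 1.0], [0.001, 1.0, -0.031], [-1.0, 0.001, 0.002]]
ft_force: [0.7, -0.6, -1.2]
gripper_width: 42.0
```

Run:
```python
from h import *
x,y,a=tray('y',70)
plan(x,y,19,a,1)
```

```text
now [623.7 256.1  22.1] -1.8 turn -0.0 w 42.0 t 6.4 q7 -15.5 F [ 0.7 -0.6 -1.2]
([0.031, 0.006, -0.014], np.float64(0.0001))
rows per call 1
```

Request:
play_rows(
  hand=[1,1,1,-1,-1,-1,-1,-1,-1,-1],
  slide=[
    [0.03,0,0],
    [0.03,0,0],
    [0.03,0,0],
    [0.03,0,0],
    [0.03,0,0],
    [0.03,0,0],
    [0.03,0,0],
    [0.03,0,0],
    [0.03,0,0],
    [0.03,0,0],
  ],
  yaw=[0,0,0,0,0,0,0,0,0,0],
)

```text
time_s: 7.4
eef_pos: [622.9, 255.5, 17.5]
ee_rot: [[-0.0, 0.031, 1.0], [-0.0, 1.0, -0.031], [-1.0, -0.0, -0.0]]
ft_force: [-0.0, 0.9, 0.1]
gripper_width: 84.6
```

Request:
play_rows(
  hand=[-1,-1,-1,-1],
  slide=[
    [-0.1,0,0],
    [-0.5,0,0],
    [-1,0,0],
    [-1,0,0],
  ],
  yaw=[0,0,0,0],
)

```text
time_s: 7.8
eef_pos: [627.0, 256.5, 126.0]
ee_rot: [[0.01, 0.032, 0.999], [0.005, 0.999, -0.032], [-1.0, 0.006, 0.01]]
ft_force: [0.5, -0.9, 0.4]
gripper_width: 86.9
```

Run:
```python
from h import *
snap('wrist','w3');snap('scene','s3');crop('s3',260,560,220,400,2.5,'s3c')
plan(455,215,145,0)
```

```text
now [623.9 255.9 119.9] -1.8 turn 1.8 w 87.1 t 7.9 q7 -17.6 F [ 0.1 -0.3 -1.9]
([-0.126, -0.231, -0.838], np.float64(-0.005))
([-0.126, -0.218, -0.841], np.float64(-0.005))
rows per call 2
```

View pics/s3c.png

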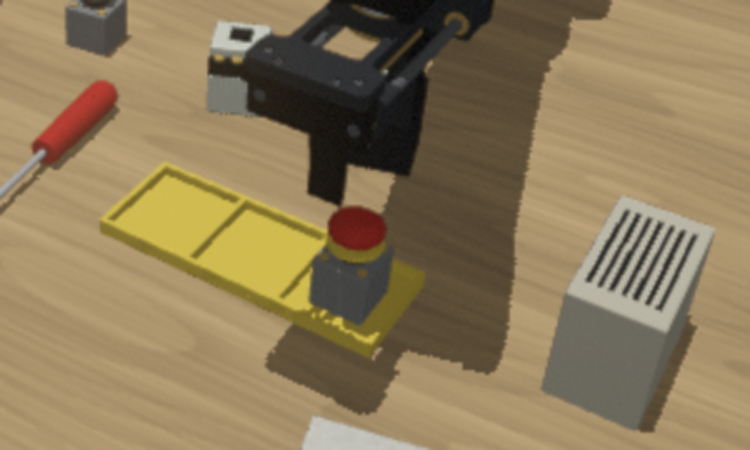

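View pics/w3.png

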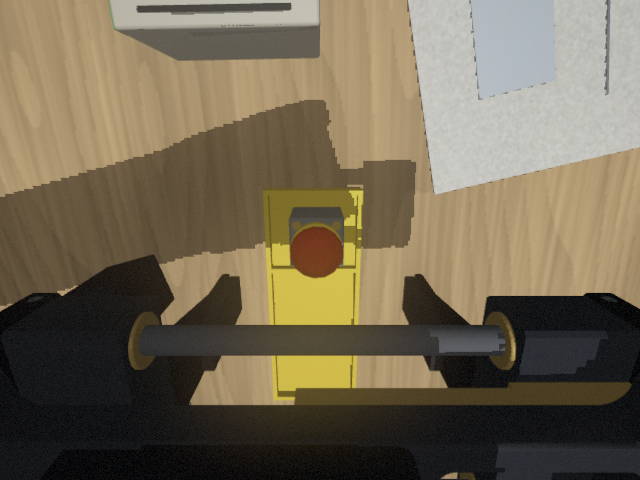

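The button stands in its compartment, its head at (317,250) in the wrist view. Next is the contactor.

Run:
```python
from h import *
plan(453,75,150,0)
```

```text
now [623.9 255.9 119.9] -1.8 turn 1.8 w 87.1 t 7.9 q7 -17.6 F [ 0.1 -0.3 -1.9]
([-0.151, -0.931, -0.826], np.float64(-0.005))
([-0.151, -0.918, -0.84], np.float64(-0.005))
rows per call 3
```

Request:
play_rows(
  hand=[-1,-1,-1],
  slide=[
    [-0.15,-0.4,-0.4],
    [-0.15,-0.93,-0.83],
    [-0.15,-0.93,-0.83],
  ],
  yaw=[-0.01,-0.01,-0.01],
)

```text
time_s: 8.2
eef_pos: [534.3, 161.9, 131.3]
ee_rot: [[-0.003, 0.002, 1.0], [-0.002, 1.0, -0.002], [-1.0, -0.002, -0.003]]
ft_force: [-0.8, -0.2, 0.1]
gripper_width: 87.1
```

Request:
play_rows(
  hand=[-1,-1,-1,-1,-1,-1],
  slide=[
    [-0.15,-0.4,-0.4],
    [-0.15,-0.92,-0.84],
    [-0.15,-0.92,-0.84],
    [-0.15,-0.92,-0.84],
    [-0.15,-0.92,-0.84],
    [-0.15,-0.92,-0.84],
  ],
  yaw=[0,0,0,0,0,0],
)

```text
time_s: 8.8
eef_pos: [453.3, 74.0, 147.3]
ee_rot: [[-0.0, -0.001, 1.0], [-0.0, 1.0, 0.001], [-1.0, -0.0, -0.0]]
ft_force: [-0.0, 0.2, 0.1]
gripper_width: 87.4
```

Run:
```python
from h import *
snap('wrist','w4'); plan(453,75,150,0); crop('w4',180,460,120,330,2.8,'w4c')
```

```text
now [453.4  74.  147.2] 0.1 turn -0.1 w 87.2 t 8.85 q7 -15.1 F [ 0.6 -0.6  0.8]
([-0.028, 0.01, -0.004], np.float64(0.0004))
rows per call 1
```

View pics/w4.png

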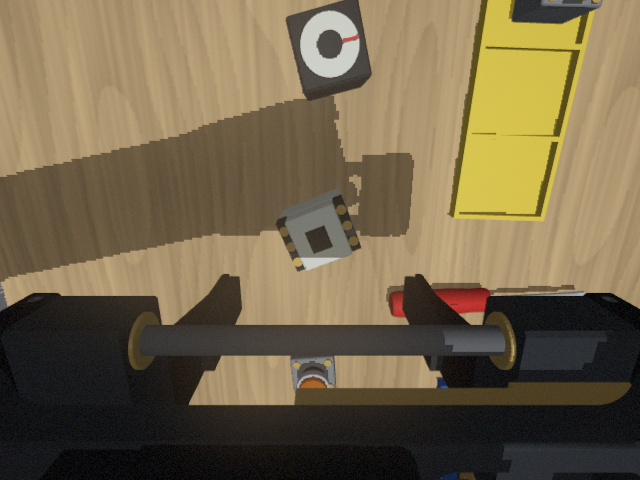

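View pics/w4c.png

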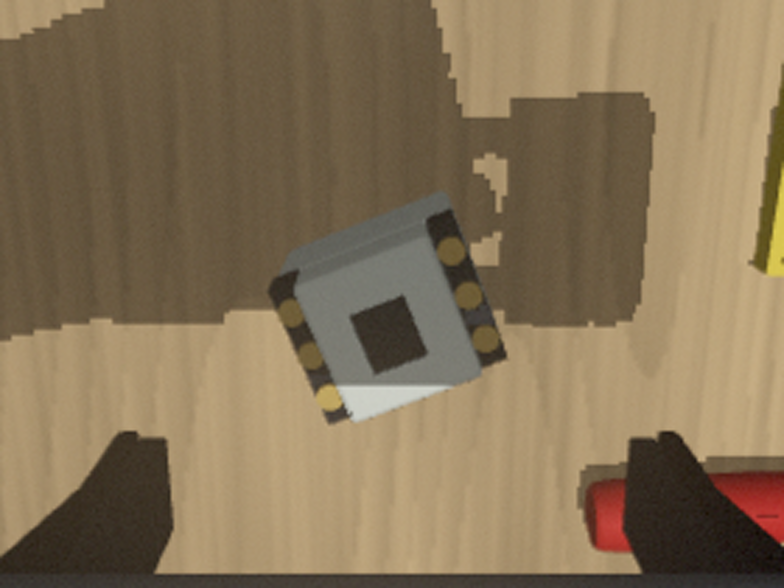

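Run:
```python
from h import *
f=lambda u,v:(180+u/2.8,120+v/2.8)
C=[pt('w4',*f(*q),58) for q in((296,275),(428,232),(482,375),(352,422))]
for c in C: print(c.round(1))
print('ctr',np.mean(C,0).round(1),'hole',pt('w4',*f(389,334),58).round(1))
B=[pt('w4',*f(*q),0) for q in((287,253),(443,192))];print([b.round(1) for b in B])
d=lambda a,b:(round(np.linalg.norm(b-a),1),round(float(np.degrees(np.arctan2(b[1]-a[1],b[0]-a[0]))),1))
print(d(C[0],C[1]),d(C[3],C[2]),d(C[0],C[3]),d(B[0],B[1]))
print('tray -y',pt('w4',451,217,12).round(1),pt('w4',545,219,12).round(1),tray('y',-107))
print('timer dial',pt('w4',330,44,68).round(1)) 
T=[pt('w4',*q,66) for q in((287,16),(357,0.5),(369,76),(304,98))]
print([t.round(1) for t in T])
```

```text
[424.7  90.9  58. ]
[461.1 103.   58. ]
[477.   61.4  58. ]
[439.6  46.7  58. ]
ctr [450.6  75.5  58. ] hole [450.4  73.7  58. ]
[array([415.5,  83.2,   0. ]), array([467.8, 104. ,   0. ])]
(np.float64(38.3), 18.5) (np.float64(40.1), 21.4) (np.float64(46.6), -71.4) (np.float64(56.3), 21.6)
tray -y [570.8  80.   12. ] [657.1  78.2  12. ] (np.float64(616.8390487786403), np.float64(79.75279804086671), -1.8)
timer dial [457.8 208.6  68. ]
[array([430.6, 224.7,  66. ]), array([474.4, 233.1,  66. ]), array([483.8, 190.2,  66. ]), array([440.6, 176.7,  66. ])]
```

The contactor is centred at about (450,74), with its x axis at about 20°. That fits the bench edge length of 56.3 mm against 57.

Request:
play_rows(
  hand=[-1,-1,-1,-1,-1,-1],
  slide=[
    [0,0,-0.03],
    [0.2,0,-0.03],
    [0.5,0,-0.03],
    [0.6,0,-0.03],
    [0.6,0,-0.03],
    [0.6,0,-0.03],
  ],
  yaw=[-0.11,-0.11,-0.11,-0.11,-0.11,-0.11],
)

```text
time_s: 9.45
eef_pos: [450.6, 73.3, 88.1]
ee_rot: [[0.0, -0.338, 0.941], [-0.001, 0.941, 0.338], [-1.0, -0.001, -0.0]]
ft_force: [-0.6, 0.6, -0.5]
gripper_width: 87.2
```

Run:
```python
from h import *
plan(450.3,74,16,20,1)
```

```text
now [450.6  73.3  88.1] 19.7 turn 0.3 w 87.2 t 9.45 q7 7.3 F [-0.6  0.6 -0.5]
([0.721, 0.007, -0.0], np.float64(-0.0014))
rows per call 2
```

Request:
play_rows(
  newtons=30,
  hand=[-1,-1,-1,-1,1,1,1,1,1,1],
  slide=[
    [0.3,0.01,0],
    [0.6,0.01,0],
    [0.72,0.01,0],
    [0.72,0.01,0],
    [0.72,0.01,0],
    [0.72,0.01,0],
    [0.72,0.01,0],
    [0.72,0.01,0],
    [0.72,0.01,0],
    [0.72,0.01,0],
  ],
  yaw=[0,0,0,0,0,0,0,0,0,0],
)

```text
time_s: 10.45
eef_pos: [450.2, 74.4, 16.1]
ee_rot: [[0.001, -0.339, 0.941], [0.001, 0.941, 0.339], [-1.0, 0.0, 0.001]]
ft_force: [-1.9, 1.1, 7.3]
gripper_width: 56.9
```

Request:
play_rows(
  hand=[1,1,1,1,1,1],
  slide=[
    [0,0,0],
    [-0.2,0,0],
    [-0.5,0,0],
    [-0.8,0,0],
    [-0.8,0,0],
    [-0.8,0,0],
  ],
  yaw=[0,0,0,0,0,0],
)

```text
time_s: 11.05
eef_pos: [449.7, 74.3, 95.6]
ee_rot: [[0.001, -0.339, 0.941], [0.001, 0.941, 0.339], [-1.0, 0.001, 0.001]]
ft_force: [0.6, 0.1, -2.3]
gripper_width: 56.7
```

Run:
```python
from h import *
x,y,a=tray('y',-70); plan(x,y,95,a)
```

```text
now [449.7  74.3  95.6] 19.8 turn -21.6 w 56.7 t 11.05 q7 6.8 F [ 0.6  0.1 -2.3]
([0.003, -0.086, 0.863], np.float64(0.0601))
([0.003, 0.078, 0.864], np.float64(0.0601))
rows per call 2
```

Request:
play_rows(
  hand=[1,1,1],
  slide=[
    [0,-0.04,0.43],
    [0,-0.085,0.86],
    [0,-0.085,0.86],
  ],
  yaw=[0.06,0.06,0.06],
)

```text
time_s: 11.35
eef_pos: [536.4, 96.5, 92.9]
ee_rot: [[-0.001, -0.157, 0.988], [-0.004, 0.988, 0.157], [-1.0, -0.004, -0.001]]
ft_force: [-0.3, 0.4, -2.0]
gripper_width: 56.8
```

Request:
play_rows(
  hand=[1,1,1,1,1,1],
  slide=[
    [0,0.04,0.4],
    [0,0.08,0.86],
    [0,0.08,0.86],
    [0,0.08,0.86],
    [0,0.08,0.86],
    [0,0.08,0.86],
  ],
  yaw=[0.06,0.06,0.06,0.06,0.06,0.06],
)

```text
time_s: 11.95
eef_pos: [616.2, 116.2, 95.3]
ee_rot: [[-0.001, 0.032, 1.0], [0.0, 1.0, -0.032], [-1.0, 0.0, -0.001]]
ft_force: [0.4, 0.0, -1.9]
gripper_width: 56.9
```

Run:
```python
from h import *
x,y,a=tray('y',-70);x-=1; print(x,y); plan(x,y,21,a,1); snap('wrist','w5')
```

```text
617.001246864531 116.73454077439878
now [616.2 116.2  95.3] -1.8 turn 0.0 w 56.9 t 11.95 q7 -3.3 F [ 0.4  0.  -1.9]
([0.743, 0.006, 0.008], np.float64(-0.0))
rows per call 2
```

View pics/w5.png

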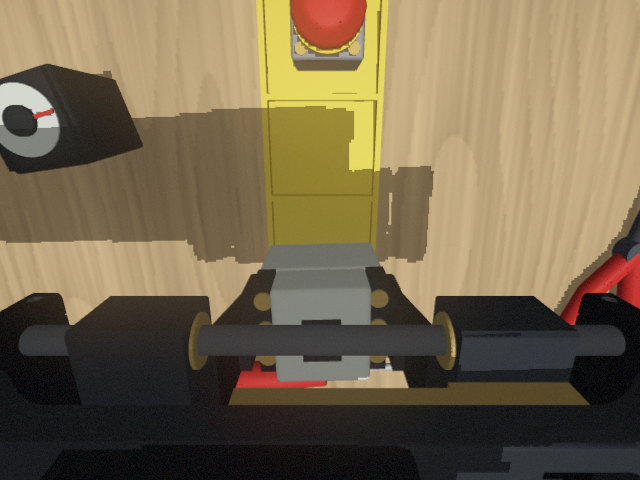

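The contactor is held upright, its base centred on the tray at u≈322. Lowering it.

Request:
play_rows(
  hand=[1,1,1,1,1,1,1],
  slide=[
    [0.3,0.005,0],
    [0.6,0.005,0],
    [0.7,0.005,0],
    [0.73,0.005,0],
    [0.75,0.005,0],
    [0.75,0.005,0],
    [0.75,0.005,0],
  ],
  yaw=[0,0,0,0,0,0,0],
)

```text
time_s: 12.7
eef_pos: [618.0, 117.3, 21.8]
ee_rot: [[0.002, 0.031, 1.0], [0.001, 1.0, -0.031], [-1.0, 0.001, 0.002]]
ft_force: [0.3, 0.0, -0.9]
gripper_width: 56.8
```

Request:
play_rows(
  hand=[1,1,1,-1,-1,-1,-1,-1,-1,-1],
  slide=[
    [0.02,0,0],
    [0.02,0,0],
    [0.02,0,0],
    [0.02,0,0],
    [0.02,0,0],
    [0.02,0,0],
    [0.02,0,0],
    [0.02,0,0],
    [0.02,0,0],
    [0.02,0,0],
  ],
  yaw=[0,0,0,0,0,0,0,0,0,0],
)

```text
time_s: 13.7
eef_pos: [617.2, 117.1, 18.5]
ee_rot: [[-0.0, 0.031, 1.0], [-0.0, 1.0, -0.031], [-1.0, -0.0, -0.0]]
ft_force: [0.3, 0.2, -0.0]
gripper_width: 86.5
```

Request:
play_rows(
  hand=[-1,-1,-1,-1,-1,-1],
  slide=[
    [-0.1,0,0],
    [-0.5,0,0],
    [-1,0,0],
    [-1,0,0],
    [-1,0,0],
    [-1,0,0],
  ],
  yaw=[0,0,0,0,0,0],
)

```text
time_s: 14.3
eef_pos: [616.7, 117.2, 118.1]
ee_rot: [[-0.001, 0.031, 1.0], [-0.0, 1.0, -0.031], [-1.0, -0.0, -0.001]]
ft_force: [-0.3, 0.5, -0.0]
gripper_width: 87.1
```

Run:
```python
from h import *
snap('scene','s4');crop('s4',220,520,220,400,2.5,'s4c'); snap('wrist','w6')
plan(451,-200,150,0)
```

```text
now [616.4 117.1 117.4] -1.8 turn 1.8 w 86.9 t 14.4 q7 -4.0 F [-0.7 -0.1  0.3]
([-0.081, -0.805, -0.389], np.float64(-0.0025))
([-0.081, -0.802, -0.395], np.float64(-0.0025))
([-0.081, -0.799, -0.401], np.float64(-0.0025))
([-0.081, -0.796, -0.407], np.float64(-0.0025))
rows per call 2
```

View pics/s4c.png

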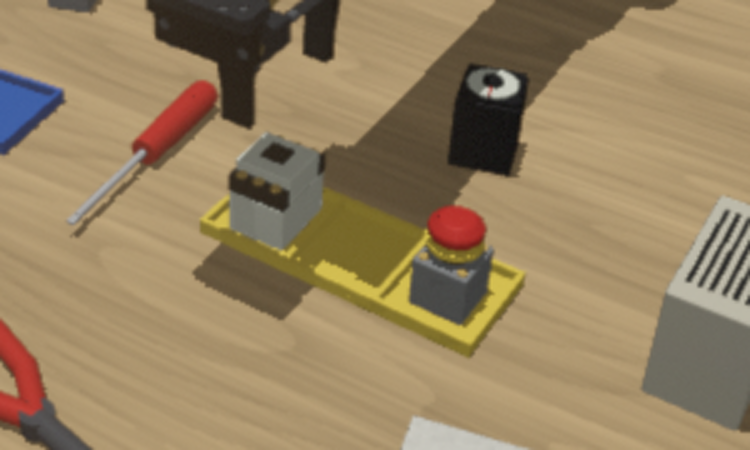

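View pics/w6.png

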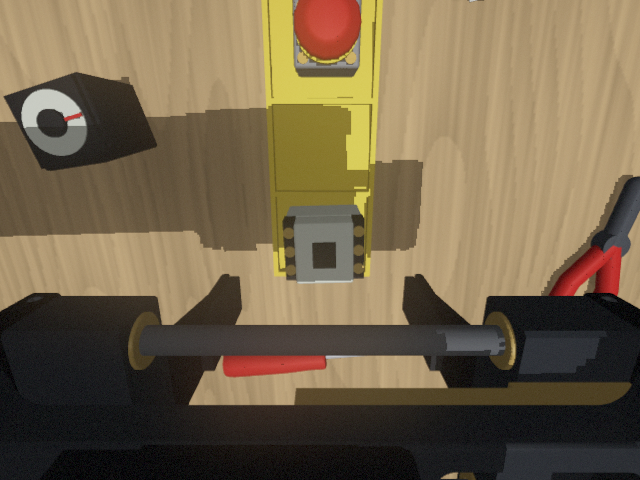

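The contactor stands in the -y compartment. Next is the timer, and I'll hover over it first.

Run:
```python
from h import *
plan(458,207,150,14)
```

```text
now [616.4 117.1 117.4] -1.8 turn 15.8 w 86.9 t 14.4 q7 -4.0 F [-0.7 -0.1  0.3]
([-0.163, 0.425, -0.806], np.float64(-0.0438))
([-0.163, 0.531, -0.74], np.float64(-0.0438))
rows per call 2
```

Request:
play_rows(
  hand=[-1,-1,-1],
  slide=[
    [-0.16,0.2,-0.4],
    [-0.16,0.425,-0.805],
    [-0.16,0.425,-0.805],
  ],
  yaw=[-0.044,-0.044,-0.044],
)

```text
time_s: 14.7
eef_pos: [533.1, 166.1, 133.2]
ee_rot: [[-0.005, -0.113, 0.994], [0.001, 0.994, 0.113], [-1.0, 0.002, -0.005]]
ft_force: [-0.2, 0.0, -0.1]
gripper_width: 86.7
```

Request:
play_rows(
  hand=[-1,-1,-1,-1,-1,-1],
  slide=[
    [-0.16,0.25,-0.37],
    [-0.16,0.53,-0.74],
    [-0.16,0.53,-0.74],
    [-0.16,0.53,-0.74],
    [-0.16,0.53,-0.74],
    [-0.16,0.53,-0.74],
  ],
  yaw=[-0.044,-0.044,-0.044,-0.044,-0.044,-0.044],
)

```text
time_s: 15.3
eef_pos: [459.6, 205.9, 150.3]
ee_rot: [[-0.0, -0.241, 0.971], [-0.001, 0.971, 0.241], [-1.0, -0.001, -0.0]]
ft_force: [-0.1, 0.6, -0.4]
gripper_width: 87.3
```

Run:
```python
from h import *
snap('wrist','w7'); plan(457.5,207,150,14,1); crop('w7',220,420,150,300,4,'w7c')
```

```text
now [459.6 206.  150.3] 13.9 turn 0.1 w 87.0 t 15.35 q7 -12.2 F [ 0.4 -0.3  0.5]
([0.003, 0.015, -0.018], np.float64(-0.0004))
rows per call 1
```

View pics/w7c.png

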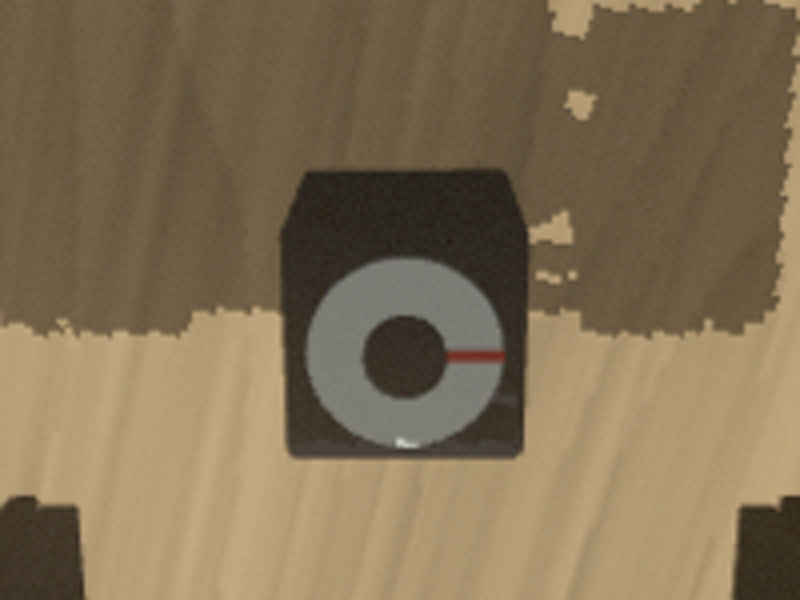

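Run:
```python
from h import *
f=lambda u,v:(220+u/4,150+v/4)
print(pt('w7',*f(404,352),67).round(1)); B=[pt('w7',*f(*q),0) for q in((304,171),(506,171))];print(B, np.linalg.norm(B[0]-B[1]))
T=[pt('w7',*f(*q),66) for q in((282,232),(527,232),(521,458),(291,458))];print(np.round(T,1),np.mean(T,0))
plan(457.5,207,18,14,2)
```

```text
[457.5 208.4  67. ]
[array([429.13163895, 224.7825605 ,   0.        ]), array([475.16722599, 236.18422604,   0.        ])] 47.42650367671397
[[429.7 225.6  66. ]
 [474.4 236.7  66. ]
 [485.4 192.2  66. ]
 [441.2 181.2  66. ]] [457.65342985 208.90268017  66.        ]
now [459.6 206.  150.3] 13.9 turn 0.1 w 87.0 t 15.35 q7 -12.2 F [ 0.4 -0.3  0.5]
([0.661, 0.007, -0.009], np.float64(-0.0002))
([0.661, 0.007, -0.009], np.float64(-0.0002))
rows per call 2
```

Request:
play_rows(
  hand=[-1,-1,-1,-1],
  slide=[
    [0.2,0.02,-0.015],
    [0.5,0.02,-0.015],
    [0.7,0.02,-0.015],
    [0.7,0.02,-0.015],
  ],
  yaw=[0,0,0,0],
)

```text
time_s: 15.75
eef_pos: [455.7, 206.8, 78.1]
ee_rot: [[-0.004, -0.241, 0.97], [-0.004, 0.97, 0.241], [-1.0, -0.003, -0.004]]
ft_force: [-0.5, -0.3, 0.2]
gripper_width: 86.9
```

Request:
play_rows(
  newtons=30,
  hand=[-1,-1,-1,1,1,1,1,1,1,1],
  slide=[
    [0.3,0,0],
    [0.6,0,0],
    [0.6,0,0],
    [0.6,0,0],
    [0.6,0,0],
    [0.6,0,0],
    [0.6,0,0],
    [0.6,0,0],
    [0.6,0,0],
    [0.6,0,0],
  ],
  yaw=[0,0,0,0,0,0,0,0,0,0],
)

```text
time_s: 16.75
eef_pos: [457.2, 208.7, 20.9]
ee_rot: [[0.0, -0.243, 0.97], [0.0, 0.97, 0.243], [-1.0, 0.0, 0.001]]
ft_force: [-1.6, 0.2, 4.6]
gripper_width: 48.0
```

Request:
play_rows(
  hand=[1,1,1,1,1,1,1],
  slide=[
    [0,0,0],
    [0,0,0],
    [-0.2,0,0],
    [-0.5,0,0],
    [-1,0,0],
    [-1,0,0],
    [-1,0,0],
  ],
  yaw=[0,0,0,0,0,0,0],
)

```text
time_s: 17.45
eef_pos: [457.2, 208.9, 121.2]
ee_rot: [[0.001, -0.243, 0.97], [0.001, 0.97, 0.243], [-1.0, 0.001, 0.001]]
ft_force: [-1.4, 0.6, -1.9]
gripper_width: 47.8
```

Run:
```python
from h import *
x,y,a=tray('b',70); print(x,y); plan(x,y,120,a)
```

```text
628.4340588787406 -139.09927112707925
now [457.2 208.9 121.2] 14.1 turn -8.8 w 47.8 t 17.45 q7 -11.3 F [-1.4  0.6 -1.9]
([0.003, -0.948, 0.204], np.float64(0.0122))
([0.003, -0.939, 0.24], np.float64(0.0122))
([0.003, -0.93, 0.276], np.float64(0.0122))
([0.003, -0.918, 0.311], np.float64(0.0122))
rows per call 2
```

Request:
play_rows(
  hand=[1,1,1],
  slide=[
    [0,-0.47,0.1],
    [0,-0.95,0.2],
    [0,-0.95,0.2],
  ],
  yaw=[0.012,0.012,0.012],
)

```text
time_s: 17.75
eef_pos: [500.5, 113.9, 119.3]
ee_rot: [[-0.001, -0.198, 0.98], [-0.004, 0.98, 0.198], [-1.0, -0.004, -0.002]]
ft_force: [-0.3, -0.7, -2.2]
gripper_width: 48.2
```

Request:
play_rows(
  hand=[1,1,1],
  slide=[
    [0,-0.47,0.12],
    [0,-0.94,0.24],
    [0,-0.94,0.24],
  ],
  yaw=[0.012,0.012,0.012],
)

```text
time_s: 18.05
eef_pos: [543.0, 26.5, 119.3]
ee_rot: [[-0.001, -0.16, 0.987], [-0.004, 0.987, 0.16], [-1.0, -0.004, -0.001]]
ft_force: [0.2, -0.0, -2.3]
gripper_width: 47.5
```

Request:
play_rows(
  hand=[1,1,1],
  slide=[
    [0,-0.47,0.14],
    [0,-0.93,0.28],
    [0,-0.93,0.28],
  ],
  yaw=[0.012,0.012,0.012],
)

```text
time_s: 18.35
eef_pos: [585.7, -60.8, 119.1]
ee_rot: [[-0.001, -0.123, 0.992], [-0.005, 0.992, 0.123], [-1.0, -0.005, -0.002]]
ft_force: [0.3, -0.4, -1.1]
gripper_width: 47.8
```

Request:
play_rows(
  hand=[1,1,1,1,1,1],
  slide=[
    [0,-0.47,0.15],
    [0,-0.92,0.31],
    [0,-0.92,0.31],
    [0,-0.92,0.31],
    [0,-0.92,0.31],
    [0,-0.92,0.31],
  ],
  yaw=[0.012,0.012,0.012,0.012,0.012,0.012],
)

```text
time_s: 18.95
eef_pos: [628.0, -138.1, 119.8]
ee_rot: [[-0.001, -0.096, 0.995], [0.001, 0.995, 0.096], [-1.0, 0.001, -0.001]]
ft_force: [-0.3, 0.6, -0.3]
gripper_width: 47.4
```

Run:
```python
from h import *
x,y,a=tray('b',70); plan(x,y,25,a,1); snap('wrist','w8')
```

```text
now [ 628.  -138.1  119.8] 5.5 turn -0.2 w 47.4 t 18.95 q7 29.6 F [-0.3  0.6 -0.3]
([0.948, -0.01, 0.003], np.float64(0.0012))
rows per call 2
```

View pics/w8.png

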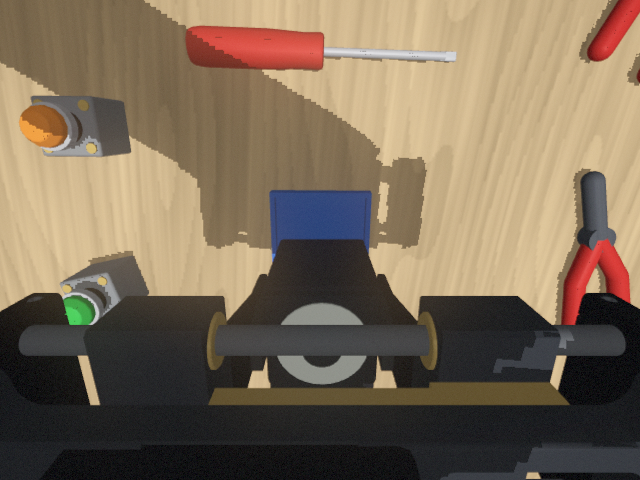

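Run:
```python
from h import *
print(pt('w8',270,191,12),pt('w8',371,191,12),tray('b',107))
```

```text
[ 581.99073167 -107.40344853   12.        ] [663.49940512 -99.54967092  12.        ] (np.float64(625.0163471432179), np.float64(-102.25745729424973), 5.3)
```

Request:
play_rows(
  hand=[1,1,1,1,1,1,1],
  slide=[
    [0.3,-0.01,0],
    [0.6,-0.01,0],
    [0.85,-0.01,0],
    [0.93,-0.01,0],
    [0.95,-0.01,0],
    [0.95,-0.01,0],
    [0.95,-0.01,0],
  ],
  yaw=[0,0,0,0,0,0,0],
)

```text
time_s: 19.7
eef_pos: [629.2, -140.8, 26.7]
ee_rot: [[0.002, -0.095, 0.996], [-0.0, 0.996, 0.095], [-1.0, -0.0, 0.002]]
ft_force: [0.1, 0.2, -1.8]
gripper_width: 47.2
```

Request:
play_rows(
  hand=[1,1,1,-1,-1,-1,-1,-1,-1,-1],
  slide=[
    [0.015,0,0],
    [0.015,0,0],
    [0.015,0,0],
    [0.015,0,0],
    [0.015,0,0],
    [0.015,0,0],
    [0.015,0,0],
    [0.015,0,0],
    [0.015,0,0],
    [0.015,0,0],
  ],
  yaw=[0,0,0,0,0,0,0,0,0,0],
)

```text
time_s: 20.7
eef_pos: [628.5, -140.9, 24.0]
ee_rot: [[-0.0, -0.094, 0.996], [-0.0, 0.996, 0.094], [-1.0, -0.0, -0.0]]
ft_force: [-1.0, 0.6, -0.2]
gripper_width: 85.7
```

Request:
play_rows(
  hand=[-1,-1,-1,-1,-1,-1],
  slide=[
    [-0.1,0,0],
    [-0.5,0,0],
    [-1,0,0],
    [-1,0,0],
    [-1,0,0],
    [-1,0,0],
  ],
  yaw=[0,0,0,0,0,0],
)

```text
time_s: 21.3
eef_pos: [628.1, -140.5, 123.6]
ee_rot: [[-0.001, -0.094, 0.996], [0.0, 0.996, 0.094], [-1.0, 0.001, -0.001]]
ft_force: [-1.0, 0.1, 0.3]
gripper_width: 86.8
```

Run:
```python
from h import *
snap('scene','s5');crop('s5',130,430,170,350,2.5,'s5c')
plan(451,-200,150,10)
```

```text
now [ 627.8 -140.5  123.1] 5.4 turn 4.6 w 87.0 t 21.35 q7 29.7 F [ 0.  -0.1 -0.7]
([-0.134, -0.213, -0.908], np.float64(-0.0127))
([-0.134, -0.176, -0.916], np.float64(-0.0127))
rows per call 2
```

View pics/s5c.png

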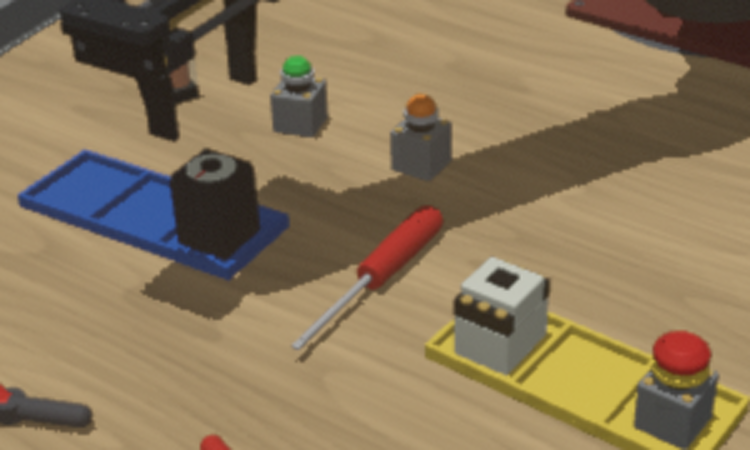

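The timer stands in the blue tray. Next is the green lamp.

Request:
play_rows(
  hand=[-1,-1,-1],
  slide=[
    [-0.13,-0.1,-0.45],
    [-0.13,-0.21,-0.91],
    [-0.13,-0.21,-0.91],
  ],
  yaw=[-0.03,-0.03,-0.03],
)

```text
time_s: 21.65
eef_pos: [533.4, -173.6, 135.6]
ee_rot: [[-0.005, -0.181, 0.983], [0.001, 0.983, 0.181], [-1.0, 0.002, -0.005]]
ft_force: [0.3, 0.1, -0.7]
gripper_width: 86.9
```

Run:
```python
from h import *
plan(451,-200,150,18)
```

```text
now [ 533.4 -173.6  135.6] 10.4 turn 7.6 w 86.9 t 21.65 q7 35.4 F [ 0.3  0.1 -0.7]
([-0.144, -0.11, -0.858], np.float64(-0.042))
rows per call 2
```

Request:
play_rows(
  hand=[-1,-1,-1,-1,-1,-1],
  slide=[
    [-0.14,-0.05,-0.4],
    [-0.14,-0.11,-0.86],
    [-0.14,-0.11,-0.86],
    [-0.14,-0.11,-0.86],
    [-0.14,-0.11,-0.86],
    [-0.14,-0.11,-0.86],
  ],
  yaw=[-0.042,-0.042,-0.042,-0.042,-0.042,-0.042],
)

```text
time_s: 22.25
eef_pos: [458.2, -196.8, 150.8]
ee_rot: [[-0.001, -0.316, 0.949], [-0.001, 0.949, 0.316], [-1.0, -0.001, -0.001]]
ft_force: [0.9, 0.4, -0.1]
gripper_width: 87.2
```

Run:
```python
from h import *
snap('wrist','w9'); plan(451,-200,150,18); crop('w9',220,420,150,300,4,'w9c')
```

```text
now [ 458.1 -196.9  150.8] 18.4 turn -0.4 w 86.8 t 22.3 q7 40.8 F [-1.  -0.9 -0.5]
([0.008, -0.007, -0.077], np.float64(0.0023))
rows per call 1
```

View pics/w9c.png

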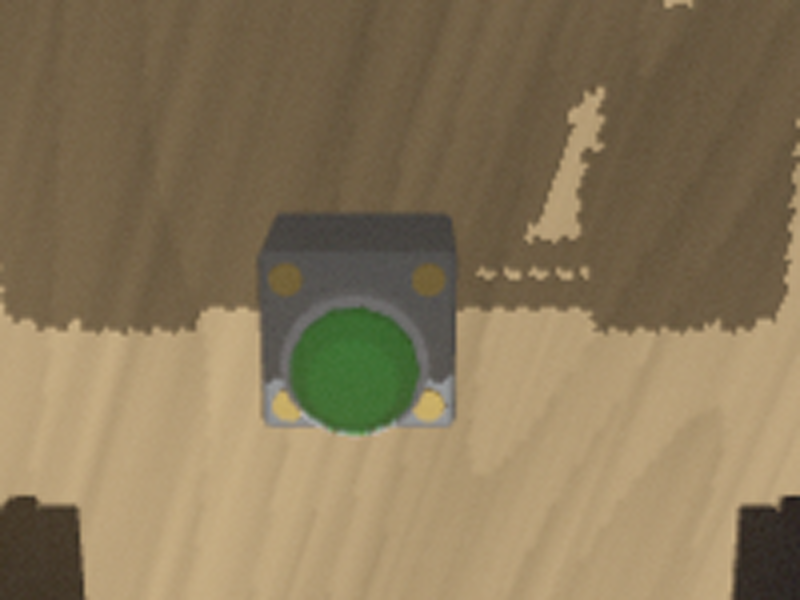

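Run:
```python
from h import *
f=lambda u,v:(220+u/4,150+v/4)
print(pt('w9',*f(354,370),60).round(1)); B=[pt('w9',*f(*q),0) for q in((276,214),(449,214))];print(B, np.linalg.norm(B[0]-B[1]))
T=[pt('w9',*f(*q),40) for q in((262,252),(455,250),(454,427),(264,427))];print(np.round(T,1),np.mean(T,0))
plan(450,-198.5,85,18.2,1)
```

```text
[ 448.3 -203.5   60. ]
[array([ 422.84365346, -192.37535012,    0.        ]), array([ 461.82919625, -179.3930619 ,    0.        ])] 41.09029513363747
[[ 423.5 -191.5   40. ]
 [ 461.6 -178.4   40. ]
 [ 474.3 -215.9   40. ]
 [ 435.  -229.    40. ]] [ 448.59579931 -203.69724318   40.        ]
now [ 458.1 -196.9  150.8] 18.4 turn -0.2 w 86.8 t 22.3 q7 40.8 F [-1.  -0.9 -0.5]
([0.658, 0.011, -0.082], np.float64(0.0012))
rows per call 2
```

Request:
play_rows(
  hand=[-1,-1,-1,-1,-1],
  slide=[
    [0.1,-0.04,-0.115],
    [0.5,-0.04,-0.115],
    [0.7,-0.04,-0.115],
    [0.7,-0.04,-0.115],
    [0.7,-0.04,-0.115],
  ],
  yaw=[0,0,0,0,0],
)

```text
time_s: 22.8
eef_pos: [447.3, -205.4, 81.1]
ee_rot: [[-0.001, -0.314, 0.949], [-0.001, 0.949, 0.314], [-1.0, -0.0, -0.001]]
ft_force: [0.8, -1.0, -0.8]
gripper_width: 86.8
```

Run:
```python
from h import *
plan(448.5,-204,15,18.2,1)
```

```text
now [ 447.3 -205.4   81.1] 18.3 turn -0.1 w 86.8 t 22.8 q7 46.8 F [ 0.8 -1.  -0.8]
([0.661, 0.009, 0.016], np.float64(0.0007))
rows per call 2
```

Request:
play_rows(
  newtons=25,
  hand=[-1,-1,-1,1,1,1,1,1,1,1],
  slide=[
    [0.3,0.01,0.01],
    [0.65,0.01,0.01],
    [0.66,0.01,0.01],
    [0.66,0.01,0.01],
    [0.66,0.01,0.01],
    [0.66,0.01,0.01],
    [0.66,0.01,0.01],
    [0.66,0.01,0.01],
    [0.66,0.01,0.01],
    [0.66,0.01,0.01],
  ],
  yaw=[0,0,0,0,0,0,0,0,0,0],
)

```text
time_s: 23.8
eef_pos: [448.5, -203.4, 15.2]
ee_rot: [[0.0, -0.315, 0.949], [0.0, 0.949, 0.315], [-1.0, -0.0, 0.0]]
ft_force: [-0.5, 0.2, 2.1]
gripper_width: 41.6
```

Request:
play_rows(
  hand=[1,1,1,1,1,1,1],
  slide=[
    [0,0,0],
    [0,0,0],
    [-0.2,0,0],
    [-0.5,0,0],
    [-1,0,0],
    [-1,0,0],
    [-1,0,0],
  ],
  yaw=[0,0,0,0,0,0,0],
)

```text
time_s: 24.5
eef_pos: [449.1, -203.3, 115.8]
ee_rot: [[0.002, -0.316, 0.949], [0.001, 0.949, 0.316], [-1.0, -0.0, 0.002]]
ft_force: [0.3, 0.9, -1.7]
gripper_width: 41.5
```

Run:
```python
from h import *
x,y,a=tray('y',0); print(x,y); plan(x,y,120,a)
```

```text
620.2 186.7
now [ 449.1 -203.3  115.8] 18.4 turn -20.2 w 41.5 t 24.5 q7 44.0 F [ 0.3  0.9 -1.7]
([-0.011, 0.79, 0.714], np.float64(0.0281))
([-0.011, 0.85, 0.641], np.float64(0.0281))
([-0.011, 0.903, 0.564], np.float64(0.0281))
([-0.011, 0.949, 0.482], np.float64(0.0281))
rows per call 3
```

Request:
play_rows(
  hand=[1,1,1],
  slide=[
    [0,0.3,0.27],
    [0,0.7,0.63],
    [-0.02,0.79,0.71],
  ],
  yaw=[0.028,0.028,0.028],
)

```text
time_s: 24.8
eef_pos: [491.3, -101.0, 115.2]
ee_rot: [[-0.003, -0.235, 0.972], [0.001, 0.972, 0.235], [-1.0, 0.001, -0.002]]
ft_force: [-0.7, 0.1, -0.4]
gripper_width: 41.7
```

Request:
play_rows(
  hand=[1,1,1],
  slide=[
    [0,0.4,0.3],
    [0,0.85,0.64],
    [0,0.85,0.64],
  ],
  yaw=[0.028,0.028,0.028],
)

```text
time_s: 25.1
eef_pos: [534.4, -2.0, 115.2]
ee_rot: [[-0.002, -0.152, 0.988], [0.0, 0.988, 0.152], [-1.0, 0.001, -0.002]]
ft_force: [-0.9, 0.2, 0.0]
gripper_width: 41.5
```

Request:
play_rows(
  hand=[1,1,1],
  slide=[
    [0,0.4,0.25],
    [0,0.9,0.56],
    [0,0.9,0.56],
  ],
  yaw=[0.028,0.028,0.028],
)

```text
time_s: 25.4
eef_pos: [576.3, 95.0, 114.9]
ee_rot: [[-0.002, -0.065, 0.998], [0.0, 0.998, 0.065], [-1.0, 0.001, -0.002]]
ft_force: [0.3, 0.1, -0.9]
gripper_width: 42.1
```

Request:
play_rows(
  hand=[1,1,1,1,1,1],
  slide=[
    [0,0.4,0.23],
    [0,0.94,0.46],
    [0,0.94,0.46],
    [0,0.94,0.46],
    [0,0.94,0.46],
    [0,0.94,0.46],
  ],
  yaw=[0.028,0.028,0.028,0.028,0.028,0.028],
)

```text
time_s: 26.0
eef_pos: [616.3, 182.5, 116.7]
ee_rot: [[-0.001, 0.034, 0.999], [-0.001, 0.999, -0.034], [-1.0, -0.001, -0.001]]
ft_force: [-0.6, 0.3, -0.5]
gripper_width: 41.9
```

Run:
```python
from h import *
x,y,a=tray('y',0);x-=1; print(x,y); plan(x,y,19.5,a,1); snap('wrist','w10')
```

```text
619.2 186.7
now [616.3 182.5 116.7] -1.9 turn 0.1 w 41.9 t 26.0 q7 -8.9 F [-0.6  0.3 -0.5]
([0.972, 0.043, 0.028], np.float64(-0.0007))
rows per call 2
```

View pics/w10.png

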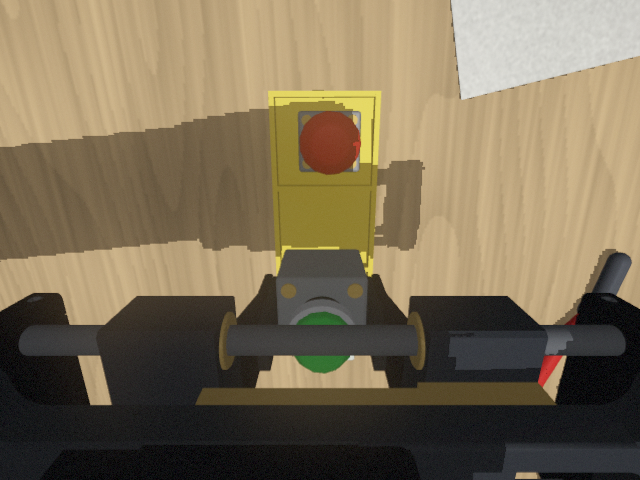

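Request:
play_rows(
  hand=[1,1,1,1,1,1,1],
  slide=[
    [0.1,0.04,0.02],
    [0.5,0.04,0.02],
    [0.8,0.04,0.02],
    [0.9,0.04,0.02],
    [0.95,0.04,0.02],
    [0.95,0.04,0.02],
    [0.95,0.04,0.02],
  ],
  yaw=[0,0,0,0,0,0,0],
)

```text
time_s: 26.75
eef_pos: [619.8, 189.1, 23.5]
ee_rot: [[0.002, 0.031, 1.0], [0.001, 1.0, -0.031], [-1.0, 0.001, 0.002]]
ft_force: [-0.6, 0.3, -0.6]
gripper_width: 42.2
```

Request:
play_rows(
  hand=[1,1,1,-1,-1,-1,-1,-1,-1,-1],
  slide=[
    [0.035,-0.015,0],
    [0.035,-0.015,0],
    [0.035,-0.015,0],
    [0.035,-0.015,0],
    [0.035,-0.015,0],
    [0.035,-0.015,0],
    [0.035,-0.015,0],
    [0.035,-0.015,0],
    [0.035,-0.015,0],
    [0.035,-0.015,0],
  ],
  yaw=[0,0,0,0,0,0,0,0,0,0],
)

```text
time_s: 27.75
eef_pos: [618.7, 187.4, 18.5]
ee_rot: [[-0.0, 0.031, 1.0], [-0.0, 1.0, -0.031], [-1.0, -0.0, -0.0]]
ft_force: [0.2, 1.1, 0.3]
gripper_width: 84.9
```

Request:
play_rows(
  hand=[-1,-1,-1,-1,-1,-1],
  slide=[
    [-0.1,0,0],
    [-0.5,0,0],
    [-1,0,0],
    [-1,0,0],
    [-1,0,0],
    [-1,0,0],
  ],
  yaw=[0,0,0,0,0,0],
)

```text
time_s: 28.35
eef_pos: [618.2, 187.4, 118.1]
ee_rot: [[-0.001, 0.031, 1.0], [-0.0, 1.0, -0.031], [-1.0, -0.0, -0.001]]
ft_force: [-0.6, -0.9, -0.3]
gripper_width: 86.9
```

Run:
```python
from h import *
snap('scene','s6');crop('s6',130,470,150,360,2.2,'s6c');snap('wrist','w11')
plan(475,-330,150,30)
```

```text
now [617.9 187.3 117.4] -1.8 turn 31.8 w 87.2 t 28.45 q7 -9.0 F [ 0.1  0.  -0.1]
([-0.054, -0.869, -0.211], np.float64(-0.0294))
([-0.054, -0.846, -0.291], np.float64(-0.0294))
([-0.054, -0.815, -0.367], np.float64(-0.0294))
([-0.054, -0.778, -0.441], np.float64(-0.0294))
([-0.054, -0.734, -0.511], np.float64(-0.0294))
([-0.054, -0.684, -0.577], np.float64(-0.0294))
rows per call 2
```

View pics/s6c.png

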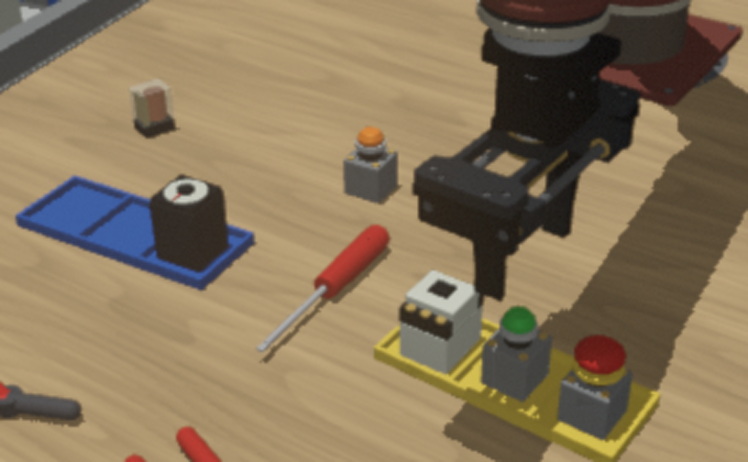

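View pics/w11.png

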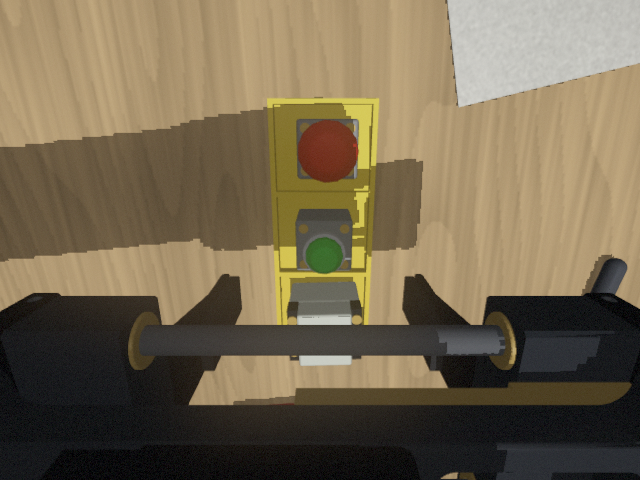

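The lamp stands in the middle compartment. Next is the relay.

Request:
play_rows(
  hand=[-1,-1,-1],
  slide=[
    [-0.1,-0.45,0],
    [-0.2,-0.95,0],
    [-0.2,-1,0],
  ],
  yaw=[0,0,0],
)

```text
time_s: 28.75
eef_pos: [615.8, 79.1, 139.5]
ee_rot: [[0.001, 0.04, 0.999], [-0.003, 0.999, -0.04], [-1.0, -0.003, 0.001]]
ft_force: [0.6, -0.8, 0.2]
gripper_width: 86.9
```

Request:
play_rows(
  hand=[-1,-1,-1],
  slide=[
    [0,-0.45,0],
    [0,-0.95,0],
    [0,-1,0],
  ],
  yaw=[0,0,0],
)

```text
time_s: 29.05
eef_pos: [611.2, -21.0, 138.4]
ee_rot: [[-0.001, 0.041, 0.999], [-0.004, 0.999, -0.041], [-1.0, -0.004, -0.001]]
ft_force: [-0.4, -0.1, 0.5]
gripper_width: 87.3
```

Request:
play_rows(
  hand=[-1,-1,-1],
  slide=[
    [0,-0.45,-0.1],
    [0,-0.9,-0.3],
    [0,-1,-0.3],
  ],
  yaw=[0,0,0],
)

```text
time_s: 29.35
eef_pos: [576.0, -118.2, 138.2]
ee_rot: [[-0.002, 0.04, 0.999], [-0.002, 0.999, -0.04], [-1.0, -0.002, -0.002]]
ft_force: [0.6, -0.1, -0.4]
gripper_width: 86.8
```

Request:
play_rows(
  hand=[-1,-1,-1],
  slide=[
    [0,-0.4,-0.2],
    [0,-0.8,-0.4],
    [0,-1,-0.5],
  ],
  yaw=[0,0,0],
)

```text
time_s: 29.65
eef_pos: [523.7, -213.5, 138.2]
ee_rot: [[-0.001, 0.036, 0.999], [-0.001, 0.999, -0.036], [-1.0, -0.001, -0.001]]
ft_force: [0.4, 0.0, 0.6]
gripper_width: 87.3
```

Run:
```python
from h import *
plan(475,-325,140,10)
```

```text
now [ 523.7 -213.5  138.2] -2.1 turn 12.1 w 87.3 t 29.65 q7 27.6 F [0.4 0.  0.6]
([-0.009, -0.566, -0.223], np.float64(-0.0335))
([-0.009, -0.539, -0.281], np.float64(-0.0335))
rows per call 2
```

Request:
play_rows(
  hand=[-1,-1,-1,-1,-1,-1,-1],
  slide=[
    [0,-0.4,-0.2],
    [0,-0.8,-0.4],
    [0,-0.97,-0.48],
    [0,-0.97,-0.48],
    [0,-0.97,-0.48],
    [0,-0.97,-0.48],
    [0,-0.97,-0.48],
  ],
  yaw=[0,0,0,0,0,0,0],
)

```text
time_s: 30.35
eef_pos: [476.1, -303.9, 138.3]
ee_rot: [[-0.0, 0.029, 1.0], [0.0, 1.0, -0.029], [-1.0, 0.0, -0.0]]
ft_force: [-0.3, -0.4, -0.1]
gripper_width: 87.1
```

Run:
```python
from h import *
snap('wrist','w12'); plan(475,-330,140,10,1); crop('w12',220,420,150,300,4,'w12c')
```

```text
now [ 476.  -304.2  138.4] -1.7 turn 11.7 w 86.9 t 30.4 q7 39.1 F [-0.7 -0.5 -0.5]
([-0.016, -0.258, -0.002], np.float64(-0.0649))
rows per call 2
```

View pics/w12c.png

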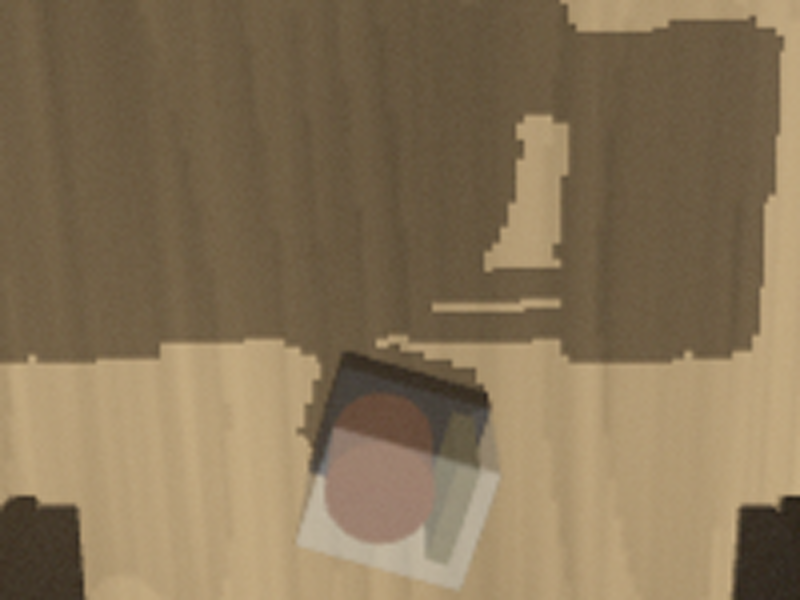

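Run:
```python
from h import *
f=lambda u,v:(220+u/4,150+v/4)
T=[pt('w12',*f(*q),50) for q in((334,428),(499,470),(461,588),(297,545))];print(np.round(T,1),np.mean(T,0).round(1))
B=[pt('w12',*f(*q),0) for q in((345,352),(488,393))];print(np.round(B,1))
d=lambda a,b:(round(np.linalg.norm(b-a),1),round(float(np.degrees(np.arctan2(b[1]-a[1],b[0]-a[0]))),1))
print(d(T[0],T[1]),d(T[3],T[2]),d(T[0],T[3]),d(T[1],T[2]),d(*B))
print(ctrl.observe()['qpos'].round(1))
```

```text
[[ 460.3 -318.4   50. ]
 [ 493.2 -328.4   50. ]
 [ 485.1 -354.8   50. ]
 [ 451.5 -343.9   50. ]] [ 472.5 -336.4   50. ]
[[ 460.3 -318.7    0. ]
 [ 493.8 -329.9    0. ]]
(np.float64(34.4), -17.0) (np.float64(35.3), -17.9) (np.float64(27.0), -109.0) (np.float64(27.6), -107.2) (np.float64(35.4), -18.5)
[-14.1  16.9  50.1 104.1 -14.2  65.6  39.1]
```

The relay is centred at about (472.6,-337), its x axis at -18°. The measured edges of 35 × 27.5 mm fit the given 36 × 28.

Request:
play_rows(
  hand=[-1,-1,-1,-1,-1,-1],
  slide=[
    [0,-0.33,-0.025],
    [0.1,-0.33,-0.025],
    [0.4,-0.33,-0.025],
    [0.6,-0.33,-0.025],
    [0.6,-0.33,-0.025],
    [0.6,-0.33,-0.025],
  ],
  yaw=[0.09,0.09,0.09,0.09,0.09,0.09],
)

```text
time_s: 31.0
eef_pos: [472.0, -338.1, 78.9]
ee_rot: [[-0.0, 0.308, 0.951], [-0.0, 0.951, -0.308], [-1.0, -0.0, -0.0]]
ft_force: [0.6, -0.6, 0.3]
gripper_width: 87.3
```

Run:
```python
from h import *
plan(472.6,-337,17,-18,1)
```

```text
now [ 472.  -338.1   78.9] -18.0 turn -0.0 w 87.3 t 31.0 q7 31.6 F [ 0.6 -0.6  0.3]
([0.619, 0.012, 0.003], np.float64(0.0002))
rows per call 2
```

Request:
play_rows(
  newtons=20,
  hand=[-1,-1,-1,1,1,1,1,1,1,1],
  slide=[
    [0.3,0.01,0],
    [0.61,0.01,0],
    [0.62,0.01,0],
    [0.62,0.01,0],
    [0.62,0.01,0],
    [0.62,0.01,0],
    [0.62,0.01,0],
    [0.62,0.01,0],
    [0.62,0.01,0],
    [0.62,0.01,0],
  ],
  yaw=[0,0,0,0,0,0,0,0,0,0],
)

```text
time_s: 32.0
eef_pos: [472.1, -337.3, 16.7]
ee_rot: [[0.0, 0.309, 0.951], [-0.0, 0.951, -0.309], [-1.0, -0.0, 0.0]]
ft_force: [-0.3, 0.7, 1.1]
gripper_width: 39.1
```

Request:
play_rows(
  hand=[1,1,1,1,1,1,1,1],
  slide=[
    [0,0,0],
    [0,0,0],
    [0,0,0],
    [-0.2,0,0],
    [-0.5,0,0],
    [-1,0,0],
    [-1,0,0],
    [-1,0,0],
  ],
  yaw=[0,0,0,0,0,0,0,0],
)

```text
time_s: 32.8
eef_pos: [472.7, -337.4, 117.5]
ee_rot: [[0.002, 0.309, 0.951], [-0.0, 0.951, -0.309], [-1.0, 0.0, 0.002]]
ft_force: [0.6, 0.3, -1.0]
gripper_width: 35.9
```

Run:
```python
from h import *
x,y,a=tray('b',-70); x-=1;print(x,y); plan(x,y,118,a)
```

```text
640.3659411212593 -278.5007288729208
now [ 472.7 -337.4  117.5] -18.0 turn 23.3 w 35.9 t 32.8 q7 29.7 F [ 0.6  0.3 -1. ]
([-0.003, 0.539, 0.707], np.float64(-0.0647))
([-0.003, 0.385, 0.801], np.float64(-0.0647))
rows per call 2
```

Request:
play_rows(
  hand=[1,1,1,1],
  slide=[
    [0,0.27,0.35],
    [0,0.54,0.71],
    [0,0.54,0.71],
    [0,0.54,0.71],
  ],
  yaw=[-0.065,-0.065,-0.065,-0.065],
)

```text
time_s: 33.2
eef_pos: [556.2, -306.8, 114.6]
ee_rot: [[-0.003, 0.108, 0.994], [0.0, 0.994, -0.108], [-1.0, 0.0, -0.003]]
ft_force: [-0.9, 0.5, -0.4]
gripper_width: 35.8
```

Request:
play_rows(
  hand=[1,1,1,1,1,1],
  slide=[
    [0,0.19,0.4],
    [0,0.385,0.8],
    [0,0.385,0.8],
    [0,0.385,0.8],
    [0,0.385,0.8],
    [0,0.385,0.8],
  ],
  yaw=[-0.065,-0.065,-0.065,-0.065,-0.065,-0.065],
)

```text
time_s: 33.8
eef_pos: [638.4, -279.8, 116.6]
ee_rot: [[-0.001, -0.091, 0.996], [-0.0, 0.996, 0.091], [-1.0, -0.0, -0.001]]
ft_force: [1.0, 0.2, -0.3]
gripper_width: 35.9
```

Run:
```python
from h import *
x,y,a=tray('b',-70); x-=1;print(x,y); plan(x,y,21,a,1);snap('wrist','w13')
```

```text
640.3659411212593 -278.5007288729208
now [ 638.4 -279.8  116.6] 5.2 turn 0.1 w 35.9 t 33.8 q7 41.8 F [ 1.   0.2 -0.3]
([0.956, 0.011, 0.021], np.float64(-0.0003))
rows per call 2
```

View pics/w13.png

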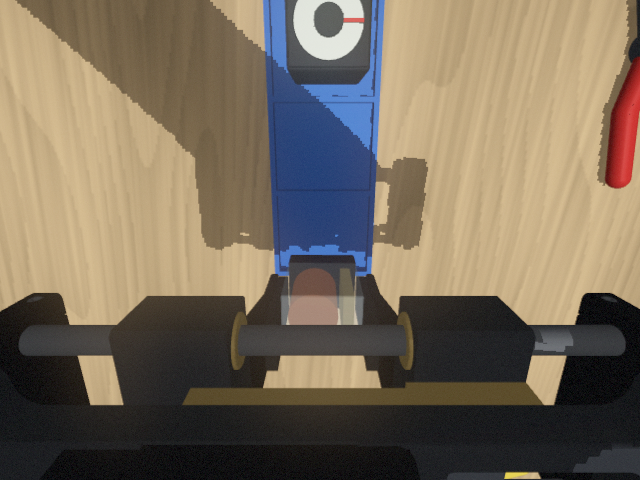

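The relay is held upright and lined up with the blue end compartment. Lowering it.

Request:
play_rows(
  hand=[1,1,1,1,1,1,1],
  slide=[
    [0.2,0.01,0.01],
    [0.55,0.01,0.01],
    [0.8,0.01,0.01],
    [0.9,0.01,0.01],
    [0.94,0.01,0.01],
    [0.94,0.01,0.01],
    [0.94,0.01,0.01],
  ],
  yaw=[0,0,0,0,0,0,0],
)

```text
time_s: 34.55
eef_pos: [641.6, -277.9, 24.1]
ee_rot: [[0.002, -0.094, 0.996], [-0.001, 0.996, 0.094], [-1.0, -0.001, 0.002]]
ft_force: [-0.5, -0.2, -0.9]
gripper_width: 35.9
```

Request:
play_rows(
  hand=[1,1,1,-1,-1,-1,-1,-1,-1,-1],
  slide=[
    [0.025,0,0],
    [0.025,0,0],
    [0.025,0,0],
    [0.025,0,0],
    [0.025,0,0],
    [0.025,0,0],
    [0.025,0,0],
    [0.025,0,0],
    [0.025,0,0],
    [0.025,0,0],
  ],
  yaw=[0,0,0,0,0,0,0,0,0,0],
)

```text
time_s: 35.55
eef_pos: [640.9, -277.3, 20.0]
ee_rot: [[-0.0, -0.094, 0.996], [-0.0, 0.996, 0.094], [-1.0, 0.0, -0.0]]
ft_force: [0.0, 0.5, 0.3]
gripper_width: 82.7
```

Request:
play_rows(
  hand=[-1,-1,-1,-1,-1,-1,-1],
  slide=[
    [0,0,0],
    [-0.1,0,0],
    [-0.5,0,0],
    [-1,0,0],
    [-1,0,0],
    [-1,0,0],
    [-1,0,0],
  ],
  yaw=[0,0,0,0,0,0,0],
)

```text
time_s: 36.25
eef_pos: [640.5, -276.9, 119.6]
ee_rot: [[-0.001, -0.094, 0.996], [0.001, 0.996, 0.094], [-1.0, 0.001, -0.001]]
ft_force: [-0.9, -0.4, 0.1]
gripper_width: 87.1
```

Request:
play_rows(
  hand=[-1,-1,-1,-1,-1,-1,-1],
  slide=[
    [-0.3,0,0],
    [-0.8,-0.5,0],
    [-0.8,-1,0],
    [-0.8,-1,0],
    [-0.8,-1,0],
    [-0.8,-1,0],
    [-0.8,-1,0],
  ],
  yaw=[0,0,0,0,0,0,0],
)

```text
time_s: 36.95
eef_pos: [650.6, -375.0, 198.7]
ee_rot: [[-0.001, -0.096, 0.995], [0.002, 0.995, 0.096], [-1.0, 0.002, -0.001]]
ft_force: [0.9, 0.2, 0.5]
gripper_width: 87.1
```

Run:
```python
from h import *
snap('scene','s9');snap('top','t9');crop('t9',100,500,160,300,2,'t9c')
print(ctrl.observe()['time_s'],ctrl.observe()['eef_pos'])
```

```text
37.05 [ 650.79754897 -375.01482337  199.3979498 ]
```

View pics/s9.png

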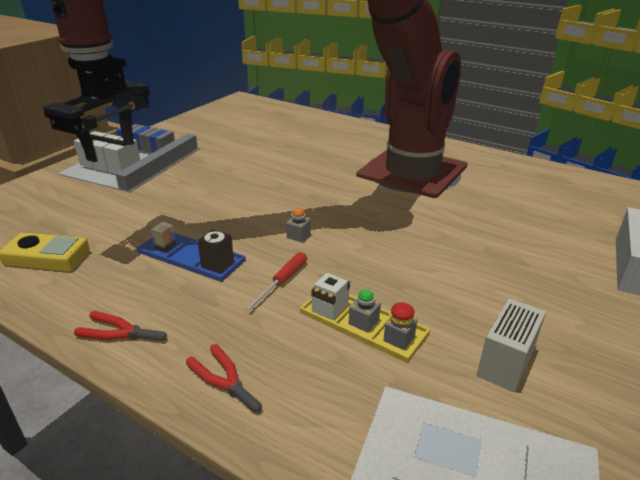

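View pics/t9c.png

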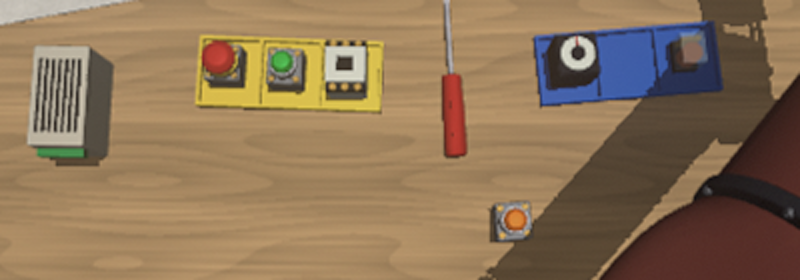

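All five parts stand in separate compartments. Before handing in, I'll check their positions in the tray frames and check that the other three things haven't moved.

Run:
```python
from h import *
f=lambda u,v:(100+u/2,160+v/2)
for n,t,q,z in(('stop','y',(219,57),70),('green','y',(282,61),64),('cont','y',(345,64),62),('timer','b',(578,52),71),('relay','b',(691,50),54)):
    p=pt('t9',*f(*q),z);c,a=TR[t];r=np.radians(a);d=p[:2]-c
    print(n,'tray xy',round(d[0]*np.cos(r)+d[1]*np.sin(r),1),round(-d[0]*np.sin(r)+d[1]*np.cos(r),1))
a=load('top0')['px'].astype(int);b=load('t9')['px'].astype(int)
for n,(u0,u1,v0,v1) in dict(amber=(340,372,255,285),driver=(318,336,155,240),psu=(112,158,180,242)).items():
    print(n,'mean abs diff',abs(a-b)[v0:v1,u0:u1].mean().round(2))
```

```text
stop tray xy 2.1 69.2
green tray xy 1.6 0.7
cont tray xy 1.2 -68.9
timer tray xy 3.5 68.1
relay tray xy -1.4 -63.2
amber mean abs diff 26.97
driver mean abs diff 26.43
psu mean abs diff 26.33
```

The diffs come out equal for all three, which looks like a brightness change. I'll check for a shift instead.

Run:
```python
from h import *
a=cv2.cvtColor(load('top0')['px'],6).astype(np.float32);b=cv2.cvtColor(load('t9')['px'],6).astype(np.float32)
print(a.mean(),b.mean())
for n,(u0,u1,v0,v1) in dict(amber=(335,377,250,290),driver=(300,350,150,245),psu=(105,165,175,250)).items():
    print(n,cv2.phaseCorrelate(a[v0:v1,u0:u1].copy(),b[v0:v1,u0:u1].copy()))
```

```text
100.5007 114.16885
amber ((0.7203293506060149, 0.0736499605069163), 0.48633430163065594)
driver ((0.012498410014394778, 0.02168970991495911), 0.9943678631385168)
psu ((-0.05797156696531047, 0.5999289670577497), 0.9213368066151937)
```

Run:
```python
from h import *
print(ctrl.sign_off())
```

```text
the job is handed in; nothing more can be done
None
```

I made up both kits and handed the job in at about 37 s on the robot's clock, well under the 131 s limit. No verdict was reported.

- **Yellow tray:** the stop button, green lamp and contactor are in the +y, middle and -y compartments.
- **Blue tray:** the timer and relay are in the +y and -y compartments.
- **Placement:** the last top picture puts four of the five parts within 4 mm of their compartment centres. The relay reads about 7 mm off along y, but that comes from reading pixels off its see-through case. All are well inside the 24 mm allowed, and the last pictures show every part upright. I didn't measure tilt or floor height.
- **Things to leave alone:** the amber lamp, screwdriver and power supply show an image shift of less than 1 px (about 2 mm). The lamp's figure is the least certain, because the arm's shadow fell across that part of the picture.
- **Disagreement:** a plain picture difference for those three came out at about 26 grey levels. The final picture was brighter overall, so I relied on the shift check instead.

The arm ended clear of everything, with the gripper open at z ≈ 199 mm.

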